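Rebuild the burners of a cleaned gas hob

ROBOT

A 6-joint arm with a two-finger parallel gripper is mounted at the origin on the work surface. World frame = base frame: x ahead of the robot, y to its left, z up, the work surface at z = 0. Lengths are in mm, angles in rad, forces in N, time in s.
With the tool pointing down it reaches from about 275 to 1000 mm from the base axis. Payload 8.4 kg.
Tool frame: the origin (TCP) lies between the finger pads; the fingertips stand 8 mm ahead of it and the grasp point (between the pads) lies 11 mm behind it (tcp_to_tips is the distance from the TCP to the fingertips, in mm); z points along the fingers, y is the line along which they close (so a half turn about z gives the same grasp; the last joint's range is limited). The gripper opens to 85 mm and grips with 20 to 120 N. Pads are 22 mm wide; open, the fingers measure 114 mm over their backs; the gripper's body (76 mm by 85 mm) begins 54 mm behind the grasp point. The pads swing forward as they close: fully open they stand 13 mm farther back than shut.
Start: joints at [1.187, 0.353, 1.633, -0, 1.155, -0.002], TCP at [232.868, 580, 239.281] pointing down, gripper open.
Joint ranges: [-2.63, 2.63], [-0.92, 2.1], [0.06, 2.66], [-1.3, 4.44], [0, 2.69], [-3.02, 3.02]. Speed limits (rad/s): [2.22, 2.22, 2.79, 3.14, 3.14, 3.14].

INTERFACE

Orientations are given as [roll, pitch, yaw] about the fixed x, y, z axes, in that order (R = Rz(yaw) Ry(pitch) Rx(roll)).
In Python, from rig import * gives the robot as it stands.
- The arm moves only by the tool step_arm, never from a script. Its argument "motion" is a list of rows, each an object with "claw": the finger opening in mm, from 0 to 85.4; "delta_pos": the shift along the tool's x, y, z in mm, a list of three; "turn": the turn about the tool's z in rad. In form: [{"claw": claw, "delta_pos": [dx, dy, dz], "turn": turn}, ...]. A call has 1 to 8 rows; each row shifts and turns the commanded pose from where the row before left it, along the tool's axes as they then stand; what a row does not reach is not made up. A row lasts 1/12 s, in which the tool goes at most 41.7 mm and 7.16 degrees, less where a joint would pass 70% of its speed; a pose out of reach is approached as far as the arm can. A call is refused whole if a number of a shift passes 41.7 or a number of a turn 0.125, either way. A call with a gripper value outside its range is refused whole. The fingers move at their own pace and stop on an object; "force" is the grip in N (left out, the last holds). Time passes only in rows, so rows that do not move let the fingers close. It gives the time, the measured TCP pose, the force, the opening and the grip force at its end, in the units of the state.
- sense(): the state, without advancing time (a new reading comes with each control period).
- grab_frame(name): name is "scene" or "top" or "wrist"; returns a dict with "img" (400x640x3 uint8, red, green, blue), "vertical_fov" (degrees; the focal length in pixels is half the picture's height over the tangent of half this angle, whatever the lens; pixels are square), "cx", "cy" (the principal point, pixels), "R" (3x3) and "t" (3): a world point X has camera coordinates R X + t. Camera axes: x right, y down, z forward; pixel columns grow to the right and rows downward; lengths in mm; the calibration is good to about 2 mm. A picture is of the moment at which its call begins. There is no depth.
- sign_off(): hands the job in; it is judged then, once.
The state is a dict: "clock": time; "qpos": joint angles; "qvel": joint speeds; "joint_efforts": joint torques, N m; "eef_pos": TCP position; "tcp_rot": TCP orientation; "contact_force": force on the tool from outside, world axes, zero at the start; "wrist_torque": the same for the moment, N m; "opening": opening from 0.0 (shut) to 1.0 (fully open); "grasp_force": force on a finger pad.
Only numpy, scipy, OpenCV 4.12 (cv2) and the standard library are available. Lean on these libraries where they do the work, as an engineer would, in place of code of your own. Each camera call takes 0.05 s, during which the arm holds its last target. There are 200 camera calls.

TASK

The gas hob has been cleaned and its loose burner parts stand washed in two piles on the worktop: put the burners back together. Each burner takes the parts of its own size: the aluminium flame ring spigot-down in the bare cup, then the black cap right way up on the ring (the medium burner still has its ring and only wants its cap), every part fully home and level. Set the parts down rather than dropping them, and leave the ramekin and the pepper mill standing where they are.

Things in the scene. Friction and masses are not known exactly. Their poses are not given: they have to be found in the camera images.
- ring_small_mid (a point): Loose small flame ring: bare aluminium, 44 mm across, 26 mm high, slotted upper edge. Lower 10 mm: spigot, 24 mm across tapering to 16 at its foot. Upper 16 mm: full-width body; round mouth in its top 28 mm across, 8 deep. Point: on its axis, half-way up, 3 mm above the body's underside; z up when right way up. Starts on the large ring, spigot in its mouth, body's underside 2 mm above that ring's top.
- ring_large_mid (a point): Loose large flame ring: bare aluminium, 68 mm across, 26 mm high, slotted upper edge. Lower 10 mm: spigot, 48 mm across tapering to 40 at its foot. Upper 16 mm: full-width body; round mouth in its top 52 mm across, 8 deep. Point: on its axis, half-way up, 3 mm above the body's underside; z up when right way up. Starts at the bottom of the ring pile, on the worktop.
- cap_small_mid (a point): Loose small burner cap: black enamelled disc 44 mm across, 9 mm thick; under it a boss 7 mm high, 24 mm across tapering to 16 at its foot; 16 mm high in all. Point: on its axis, half-way up, 1 mm above the disc's underside; z up when right way up. Starts on top of the cap pile, boss on the medium cap's flat top.
- cap_medium_mid (a point): Loose medium burner cap: black enamelled disc 56 mm across, 9 mm thick; under it a boss 7 mm high, 36 mm across tapering to 28 at its foot; 16 mm high in all. Point: on its axis, half-way up, 1 mm above the disc's underside; z up when right way up. Starts in the middle of the cap pile, boss on the large cap's flat top.
- cap_large_mid (a point): Loose large burner cap: black enamelled disc 68 mm across, 9 mm thick; under it a boss 7 mm high, 48 mm across tapering to 40 at its foot; 16 mm high in all. Point: on its axis, half-way up, 1 mm above the disc's underside; z up when right way up. Starts at the bottom of the cap pile, boss on the worktop.
- burner_small_mouth (a point): Small burner, bare: fixed aluminium cup 38 mm across, 14 mm above the hob's black glass (glass 10 mm above worktop); open bore 28 mm across for the ring's spigot. Point: centre of the cup's flat rim, z up. Ring home: body's underside on the rim, ring's point 3 mm above this. Cap home: disc's underside on the ring's top, cap's point 17 mm above this.
- burner_large_mouth (a point): Large burner, bare: fixed aluminium cup 62 mm across, 14 mm above the hob's black glass (glass 10 mm above worktop); open bore 52 mm across for the ring's spigot. Point: centre of the cup's flat rim, z up. Ring home: body's underside on the rim, ring's point 3 mm above this. Cap home: disc's underside on the ring's top, cap's point 17 mm above this.
- burner_medium_mouth (a point): Medium burner on the same hob: cup with its 56 mm slotted aluminium ring already in place, fixed; only the cap is missing. Point: centre of the ring's flat top, 40 mm above the worktop, z up, over a mouth 40 mm across, 8 deep for the cap's boss. Cap home: disc's underside on the ring's top, cap's point 1 mm above this.
- ramekin_mid (a point): Bystander: white ramekin with leek slices, 66 mm across, 42 mm high, loose, on the worktop near the piles; the point is on its axis half-way up.
- mill_mid (a point): Bystander: dark wooden pepper mill, 48 mm across, 102 mm high, loose, beyond the piles; the point is on its axis about half-way up.

How it is judged (in metres and radians):
At the end, for the whole second after the job is handed in: Each ring in the cup and each cap on the ring of its own size, right way up: within 5 mm of the axis, 3 mm of seated height, 0.08 rad of level; all released and at rest; ramekin and mill upright (0.2 rad), moved under 3 cm (horizontal distance between ring_small_mid and burner_small_mouth below 0.005 m and z of ring_small_mid in the frame of burner_small_mouth between 0 and 0.006 m and angle between each of ring_small_mid, cap_small_mid, ring_large_mid, cap_large_mid, cap_medium_mid's own z axis and vertical below 0.08 rad and horizontal distance between cap_small_mid and ring_small_mid below 0.005 m and z of cap_small_mid in the frame of burner_small_mouth between 0.014 and 0.02 m and horizontal distance between ring_large_mid and burner_large_mouth below 0.005 m and z of ring_large_mid in the frame of burner_large_mouth between 0 and 0.006 m and horizontal distance between cap_large_mid and ring_large_mid below 0.005 m and z of cap_large_mid in the frame of burner_large_mouth between 0.014 and 0.02 m and horizontal distance between cap_medium_mid and burner_medium_mouth below 0.005 m and z of cap_medium_mid in the frame of burner_medium_mouth between -0.002 and 0.004 m and linear speed of each of ring_small, ring_large, cap_small, cap_medium, cap_large below 0.02 m/s and distance of each of ramekin_mid, mill_mid from where it was at the start of the episode below 0.03 m and angle between each of ramekin_mid, mill_mid's own z axis and vertical below 0.2 rad); the robot touches nothing.
It fails at once if a loose ring or cap is dropped (falls freely for more than about 3 cm) ((linear speed of ring_small above 0.75 m/s and contact force between the fingers and ring_small below 0.01 N) or (linear speed of ring_large above 0.75 m/s and contact force between the fingers and ring_large below 0.01 N) or (linear speed of cap_small above 0.75 m/s and contact force between the fingers and cap_small below 0.01 N) or (linear speed of cap_medium above 0.75 m/s and contact force between the fingers and cap_medium below 0.01 N) or (linear speed of cap_large above 0.75 m/s and contact force between the fingers and cap_large below 0.01 N)).
It fails at once if the ramekin is knocked over or pushed more than 3 cm (distance of ramekin_mid from where it was at the start of the episode above 0.03 m or angle between ramekin_mid's own z axis and vertical above 0.5 rad).
It fails at once if the pepper mill is knocked over or pushed more than 3 cm (distance of mill_mid from where it was at the start of the episode above 0.03 m or angle between mill_mid's own z axis and vertical above 0.5 rad).
It also fails if it takes over 144 s, if anything falls off the work surface, if the arm or the gripper's body presses on something with over 40 N, if the wrist force passes 120 N, or if a joint passes its speed limit or range.

## Working session

There is one attempt and no reset: what is moved stays moved. The work goes in short steps, Python scripts to look and compute and a tool call to move; the robot and the scene stay as the last step left them, time stands still between calls to the robot, and variables do not carry over. Pictures are saved under pics/ and viewed, at most 14 in all, crops included, and the job is handed in when it is done.

Besides the shell and the picture viewer there is one more tool, called after "Request:" by a JSON object that holds its "method" and its "body". step_arm: Moves the arm, as the interface text tells. Its arguments: {"type":"object","properties":{"motion":{"type":"array","items":{"type":"object","properties":{"claw":{"type":"number"},"delta_pos":{"type":"array","items":{"type":"number"}},"turn":{"type":"number"}}}},"force":{"type":"number"}},"required":["motion"]}

```bash
mkdir -p pics; ls; python3 - <<'E'
from rig import *
import cv2
print(sense())
for n in("scene","top","wrist"):
    f=grab_frame(n); cv2.imwrite(f"pics/{n}0.png",f["img"][...,::-1]); print(n,f["vertical_fov"],f["cx"],f["cy"],f["R"],f["t"])
E
```

```text
pics
{'clock': 0.0, 'qpos': array([ 1.18660601e+00,  3.53666570e-01,  1.63415219e+00,  1.71082366e-05,
        1.15517052e+00, -2.38604207e-03]), 'qvel': array([-0.00030889, -0.00058653, -0.00231024, -0.00095329,  0.00021718,
        0.00152874]), 'joint_efforts': array([-2.08266676e-03, -6.05212355e+01, -3.42084074e+01, -2.35226953e-04,
        9.09407157e-03,  1.62867019e-05]), 'eef_pos': array([232.68421091, 579.56856924, 238.54243007]), 'tcp_rot': array([-3.14019606e+00, -1.89744161e-05,  2.75978145e+00]), 'contact_force': array([-0.64622761,  0.52722199,  0.58470157]), 'wrist_torque': array([-0.02183432, -0.01558387, -0.02041333]), 'grasp_force': 0.0, 'opening': 1.005028365190727}
scene 53.973467254992244 317.47394032751816 191.5760182310855 [[-0.73839061  0.67413672  0.0178602 ]
 [ 0.3996942   0.45881427 -0.79355782]
 [-0.54316098 -0.57881703 -0.60823268]] [ 421.21625367 -186.74158806 1184.62402995]
top 45.32530235889477 329.5885380926931 199.8832292237688 [[-0.0060396  -0.99996271 -0.00617203]
 [-0.99868932  0.00634538 -0.0507876 ]
 [ 0.05082487  0.0058572  -0.99869041]] [  38.67785072  566.94140164 1106.10595974]
wrist 66.1749734710302 316.41223430686193 194.98327592545212 [[ 0.3728294   0.92789941 -0.00096511]
 [ 0.89369271 -0.35880497  0.26939253]
 [ 0.24962289 -0.10129997 -0.96302997]] [-625.58264439  -33.86060195  378.7859153 ]
```

View pics/top0.png

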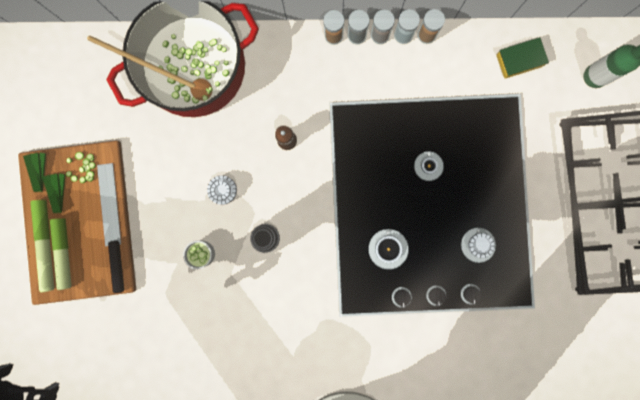

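View pics/scene0.png

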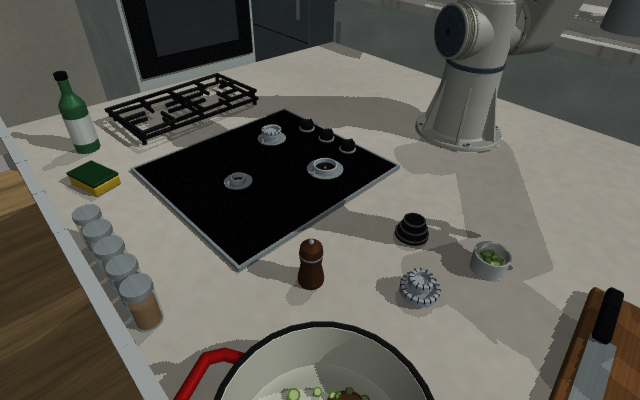

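The top view shows the ring pile at (221,189), the cap pile at (264,237), the ramekin at (199,253) and the mill at (286,137). The burners are small (429,166), large (388,249) and medium (479,245). Next I'll cast rays to get rough positions.

```bash
cat > h.py <<'E'
from rig import *
import numpy as np, cv2
def K(f):
    F=f["img"].shape[0]/2/np.tan(np.radians(f["vertical_fov"])/2); return F
def ray(f,u,v,z):
    d=f["R"].T@np.array([(u-f["cx"])/K(f),(v-f["cy"])/K(f),1]); c=-f["R"].T@f["t"]
    return c+d*(z-c[2])/d[2]
def proj(f,X):
    p=f["R"]@np.array(X,float)+f["t"]; return np.array([f["cx"]+K(f)*p[0]/p[2],f["cy"]+K(f)*p[1]/p[2]])
def save(f,n): cv2.imwrite(f"pics/{n}.png",f["img"][...,::-1])
def toolmove(xyz):  # shift in tool axes from the present TCP to world xyz
    from scipy.spatial.transform import Rotation as Ro
    s=sense(); return Ro.from_euler("xyz",s["tcp_rot"]).as_matrix().T@(np.array(xyz)-s["eef_pos"])
E
python3 - <<'E'
from h import *
f=grab_frame("top"); np.set_printoptions(precision=1,suppress=True)
for n,u,v,z in [("rings",221,189,44),("caps",264,237,48),("ram",199,253,42),("mill",286,137,90),("S",429,166,24),("L",388,249,24),("M",480,244,40)]: print(n,ray(f,u,v,z), proj(f,ray(f,u,v,z)))
from scipy.spatial.transform import Rotation as Ro
s=sense(); R=Ro.from_euler("xyz",s["tcp_rot"]).as_matrix(); print(R)
w=grab_frame("wrist"); print("cam in tool",R.T@(-w["R"].T@w["t"]-s["eef_pos"]), "axis", R.T@w["R"].T)
E
```

```text
rings [592.1 282.8  44. ] [221. 189.]
caps [482.3 183.9  48. ] [264. 237.]
ram [446.8 332.6  42. ] [199. 253.]
mill [702.3 129.7  90. ] [286. 137.]
S [ 644.1 -196.5   24. ] [429. 166.]
L [452.4 -98.9  24. ] [388. 249.]
M [ 463.4 -306.    40. ] [480. 244.]
[[-0.9  0.4 -0. ]
 [ 0.4  0.9 -0. ]
 [-0.  -0.  -1. ]]
cam in tool [  69.3    1.2 -134.7] axis [[-0.  -1.  -0.3]
 [ 1.  -0.   0. ]
 [-0.  -0.3  1. ]]
```

View pics/wrist0.png

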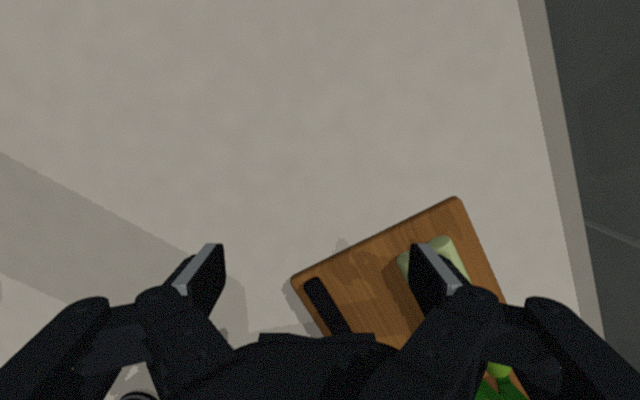

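Request:
{"method": "step_arm", "body": {"motion": [{"claw": 85, "delta_pos": [0, 0, 0], "turn": -0.0955}, {"claw": 85, "delta_pos": [0, 0, 0], "turn": -0.0955}, {"claw": 85, "delta_pos": [0, 0, 0], "turn": -0.0955}, {"claw": 85, "delta_pos": [0, 0, 0], "turn": -0.0955}], "force": 40}}

```text
clock: 0.58
eef_pos: [232.9, 579.9, 239.1]
tcp_rot: [-3.141, -0.0, -3.137]
contact_force: [0.2, 0.1, -0.3]
opening: 0.999
grasp_force: 0.0
```

Request:
{"method": "step_arm", "body": {"motion": [{"claw": 85, "delta_pos": [-26, -21, 5], "turn": 0}, {"claw": 85, "delta_pos": [-26, -21, 5], "turn": 0}, {"claw": 85, "delta_pos": [-26, -21, 5], "turn": 0}, {"claw": 85, "delta_pos": [-26, -21, 5], "turn": 0}, {"claw": 85, "delta_pos": [-26, -21, 5], "turn": 0}, {"claw": 85, "delta_pos": [-26, -21, 5], "turn": 0}, {"claw": 85, "delta_pos": [-26, -21, 5], "turn": 0}]}}

```text
clock: 1.17
eef_pos: [415.9, 431.8, 204.1]
tcp_rot: [3.142, 0.0, -3.141]
contact_force: [-0.0, 0.3, -0.1]
opening: 0.995
grasp_force: 0.0
```

Request:
{"method": "step_arm", "body": {"motion": [{"claw": 85, "delta_pos": [-26, -21, 5], "turn": 0}, {"claw": 85, "delta_pos": [-26, -21, 5], "turn": 0}, {"claw": 85, "delta_pos": [-26, -21, 5], "turn": 0}, {"claw": 85, "delta_pos": [-26, -21, 5], "turn": 0}, {"claw": 85, "delta_pos": [-26, -21, 5], "turn": 0}, {"claw": 85, "delta_pos": [-26, -21, 5], "turn": 0}, {"claw": 85, "delta_pos": [-26, -21, 5], "turn": 0}, {"claw": 85, "delta_pos": [0, 0, 0], "turn": 0}]}}

```text
clock: 1.83
eef_pos: [600.6, 282.2, 168.2]
tcp_rot: [-3.14, 0.001, 3.139]
contact_force: [-0.1, -0.7, 0.6]
opening: 0.996
grasp_force: 0.0
```

```bash
python3 - <<'E'
from h import *
s=sense(); print(s["clock"],s["eef_pos"],s["tcp_rot"],s["qpos"])
f=grab_frame("wrist"); save(f,"w1"); print(proj(f,[592,283,44]))
E
```

```text
1.8333 [600.61556418 282.17414381 168.20371141] [-3.14013931e+00  1.07090476e-03  3.13866910e+00] [ 0.43783681  0.4803316   1.6068096  -0.00203728  1.05410382 -1.12902906]
[315.73033535 181.10384656]
```

View pics/w1.png

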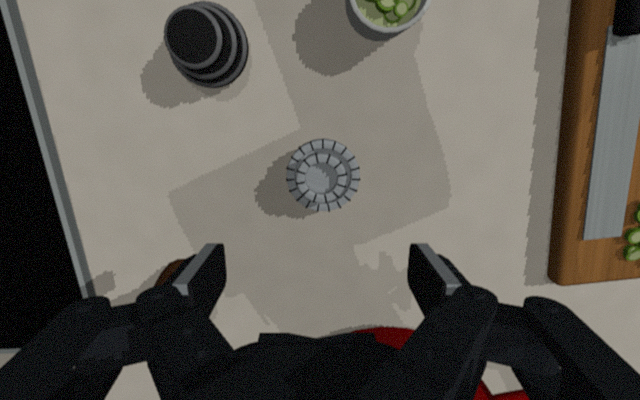

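The small ring's mouth is near (320,178), on top of the large ring at about (323,175). The mill is at the lower left, clear of the left finger. I'll fit circles to get a finer position.

```bash
cat >> h.py <<'E'
def circ(f,c,r,half=60,p2=12):  # Hough circle of about radius r px near c; several best
    u,v=int(c[0])-half,int(c[1])-half; S=4
    g=cv2.cvtColor(f["img"],cv2.COLOR_RGB2GRAY)[max(v,0):v+2*half,max(u,0):u+2*half]
    g=cv2.GaussianBlur(cv2.resize(g,None,fx=S,fy=S,interpolation=cv2.INTER_CUBIC),(0,0),3)
    h=cv2.HoughCircles(g,cv2.HOUGH_GRADIENT_ALT if 0 else cv2.HOUGH_GRADIENT,1,8,param1=60,param2=p2,minRadius=int(S*(r-2)),maxRadius=int(S*(r+2)))
    return [] if h is None else [(x/S+max(u,0)-.375,y/S+max(v,0)-.375,q/S) for x,y,q in h[0][:4]]
def fit(f,X,R,half=60,show=4):  # circle of radius R mm at about X: world centres found
    p=proj(f,X); d=(f["R"]@np.array(X,float)+f["t"])[2]; r=R*K(f)/d
    out=[(ray(f,x,y,X[2])[:2].round(1),round(q/r,2)) for x,y,q in circ(f,p,r,half)]
    print(R,X[2],[o for o in out][:show])
E
python3 - <<'E'
from h import *
f=grab_frame("wrist")
fit(f,[592,283,44],22); fit(f,[592,283,44],14); fit(f,[592,283,26],34); fit(f,[482,184,48],22); fit(f,[482,184,32],28); fit(f,[482,184,16],34)
t=grab_frame("top")
print("top"); fit(t,[592,283,26],34,30);fit(t,[592,283,44],22,30);fit(t,[482,184,16],34,30)
fit(t,[644,-196,24],19,30);fit(t,[644,-196,24],14,30);fit(t,[452,-99,24],31,30);fit(t,[452,-99,24],26,30);fit(t,[463,-306,40],28,30);fit(t,[463,-306,40],20,30)
E
```

```text
22 44 []
14 44 []
34 26 []
22 48 [(array([480.2, 186.4]), np.float64(1.0)), (array([481. , 189.5]), np.float64(1.06)), (array([480.4, 188. ]), np.float64(0.93)), (array([477.7, 190.8]), np.float64(0.95))]
28 32 [(array([477.7, 180.1]), np.float64(0.99)), (array([480.5, 186.2]), np.float64(1.04)), (array([478.8, 189.4]), np.float64(1.04)), (array([486.8, 199.5]), np.float64(1.03))]
34 16 [(array([483.3, 192. ]), np.float64(0.98)), (array([478.1, 180.9]), np.float64(1.02)), (array([481.1, 192.4]), np.float64(0.98)), (array([474.3, 187.9]), np.float64(0.96))]
top
34 26 [(array([591.1, 276.6]), np.float64(0.88))]
22 44 [(array([586.9, 270.2]), np.float64(1.18)), (array([617.8, 269.8]), np.float64(0.92)), (array([580.7, 277.1]), np.float64(0.88)), (array([658.8, 298.1]), np.float64(1.12))]
34 16 [(array([479.2, 186.7]), np.float64(0.99)), (array([483.8, 189. ]), np.float64(1.08)), (array([483.8, 180.9]), np.float64(0.95))]
19 24 [(array([ 647. , -198.9]), np.float64(0.91)), (array([ 653.5, -187.4]), np.float64(1.21)), (array([ 643. , -193.6]), np.float64(0.84)), (array([ 657.5, -200.8]), 
[... 154 characters left out ...]
.19)), (array([ 661.7, -190.4]), np.float64(1.21))]
31 24 [(array([ 448.3, -109.2]), np.float64(1.12)), (array([ 453.6, -100.6]), np.float64(0.96)), (array([444.4, -91.9]), np.float64(1.12)), (array([461.7, -89.2]), np.float64(1.08))]
26 24 [(array([452.4, -99.5]), np.float64(0.96)), (array([ 457. , -101.8]), np.float64(1.01)), (array([ 452.4, -104.7]), np.float64(1.01)), (array([464.6, -86.4]), np.float64(1.14))]
28 40 [(array([ 454.9, -300.2]), np.float64(1.14)), (array([ 455.5, -305.3]), np.float64(1.14)), (array([ 461.7, -309.9]), np.float64(1.12)), (array([ 466.8, -293.6]), np.float64(1.1))]
20 40 [(array([ 469.7, -296.5]), np.float64(0.85)), (array([ 473. , -312.5]), np.float64(1.17))]
```

```bash
cat >> h.py <<'E'
def blob(f,X,half,m):  # contour nearest to projected X in mask m: ellipse centre cast to X[2]
    p=proj(f,X); m=cv2.morphologyEx(m.astype(np.uint8)*255,cv2.MORPH_CLOSE,np.ones((5,5)))
    M=np.zeros_like(m); cv2.circle(M,(int(p[0]),int(p[1])),half,255,-1); m&=M
    cs=max(cv2.findContours(m,cv2.RETR_EXTERNAL,cv2.CHAIN_APPROX_NONE)[0],key=cv2.contourArea)
    hu=cv2.convexHull(cs); e=cv2.fitEllipse(cs); d=(f["R"]@np.array(X,float)+f["t"])[2]; mo=cv2.moments(hu)
    c=(mo["m10"]/mo["m00"],mo["m01"]/mo["m00"])
    print("ell",np.round(e[0],1),"axes mm",np.round(np.array(e[1])*d/K(f),1),"xy",ray(f,*e[0],X[2])[:2].round(1),"hull",ray(f,*c,X[2])[:2].round(1)); return m
def rb(f): a=f["img"].astype(int); return a[...,0]-a[...,2]
E
python3 - <<'E'
from h import *
f=grab_frame("wrist"); d=rb(f)
print(d[175,285:365:4],f["img"][178,285:365:6].tolist())
m=blob(f,[592,283,26],55,d<5)
c=f["img"][110:240,240:400]; c=cv2.resize(c,None,fx=4,fy=4,interpolation=cv2.INTER_CUBIC)[...,::-1]
cv2.imwrite("pics/w1c.png",c)
E
```

```text
[-7 -2 -4 -7 -6 -7 -8 -4 -4 -1 -7 -6 -9 -6 -7 -6 -4 -3 16 14] [[90, 93, 93], [75, 78, 76], [91, 97, 100], [122, 127, 129], [120, 122, 125], [122, 125, 127], [94, 98, 100], [89, 89, 89], [104, 107, 110], [97, 102, 101], [86, 87, 86], [125, 127, 131], [139, 134, 125], [139, 135, 125]]
ell [318.4 179. ] axes mm [65.7 66.5] xy [590.1 289.2] hull [590.1 289.1]
```

View pics/w1c.png

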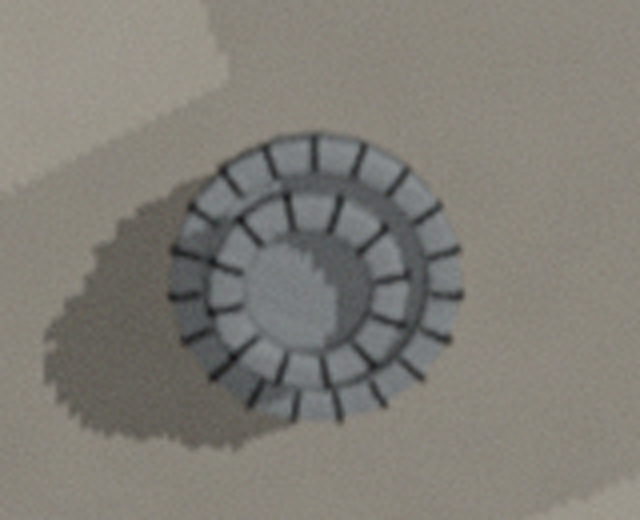

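The crop shows the large ring's outer circle centred at (316,278) and the small ring's at (308,291). In the full picture these are (319,179.4) and (317,182.7).

```bash
python3 - <<'E'
from h import *
f=grab_frame("wrist")
print(ray(f,316.9,182.6,44),ray(f,318.9,179.3,25)); print(sense()["eef_pos"], proj(f,sense()["eef_pos"]))
E
```

```text
[588.99428565 288.42260122  44.        ] [590.32851435 290.31274311  25.        ]
[596.12277428 286.78138778 169.36244055] [313.89629984 256.7922954 ]
```

Request:
{"method": "step_arm", "body": {"motion": [{"claw": 70, "delta_pos": [7, 1.6, 20], "turn": 0}, {"claw": 70, "delta_pos": [0, 0, 30], "turn": 0}, {"claw": 70, "delta_pos": [0, 0, 30], "turn": 0}, {"claw": 70, "delta_pos": [0, 0, 22], "turn": 0}, {"claw": 70, "delta_pos": [0, 0, 18], "turn": 0}, {"claw": 70, "delta_pos": [0, 0, 12], "turn": 0}, {"claw": 70, "delta_pos": [0, 0, 0], "turn": 0}, {"claw": 70, "delta_pos": [0, 0, 0], "turn": 0}], "force": 30}}

```text
clock: 2.75
eef_pos: [589.5, 288.3, 37.4]
tcp_rot: [-3.141, -0.0, -3.14]
contact_force: [0.1, 0.4, 0.2]
opening: 0.822
grasp_force: 0.0
```

```bash
python3 - <<'E'
from h import *
import rig; print([n for n in dir(rig) if n[0]!="_"], getattr(rig,"tcp_to_tips",None))
s=sense(); print(s["clock"],s["eef_pos"],s["opening"],s["contact_force"])
f=grab_frame("wrist"); save(f,"w2"); print(proj(f,[589,288.4,44]))
E
```

```text
['MotionError', 'grab_frame', 'sense', 'sign_off', 'tcp_to_tips'] 8.0
2.75 [589.45946778 288.27547763  37.4276898 ] 0.8223936257507579 [0.12019078 0.43229592 0.18261736]
[313.24798996 262.58298069]
```

View pics/w2.png

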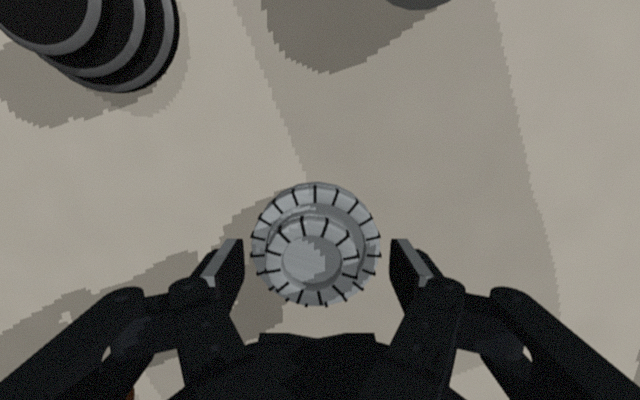

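The small ring sits between the pads with its centre at about (313,259), so about 1.5 mm more along tool x centres it. Then I'll close and lift a little.

Request:
{"method": "step_arm", "body": {"motion": [{"claw": 60, "delta_pos": [1.5, 0, 0], "turn": 0}, {"claw": 50, "delta_pos": [0, 0, 0], "turn": 0}, {"claw": 40, "delta_pos": [0, 0, 0], "turn": 0}, {"claw": 38, "delta_pos": [0, 0, 0], "turn": 0}, {"claw": 38, "delta_pos": [0, 0, 0], "turn": 0}, {"claw": 38, "delta_pos": [0, 0, 0], "turn": 0}, {"claw": 38, "delta_pos": [0, 0, 0], "turn": 0}]}}

```text
clock: 3.38
eef_pos: [589.0, 288.0, 38.7]
tcp_rot: [3.141, 0.001, 3.142]
contact_force: [-1.9, 0.3, 4.5]
opening: 0.494
grasp_force: 29.9
```

Request:
{"method": "step_arm", "body": {"motion": [{"claw": 38, "delta_pos": [0, 0, -5], "turn": 0}, {"claw": 38, "delta_pos": [0, 0, -10], "turn": 0}, {"claw": 38, "delta_pos": [0, 0, -20], "turn": 0}, {"claw": 38, "delta_pos": [0, 0, -30], "turn": 0}, {"claw": 38, "delta_pos": [0, 0, -30], "turn": 0}, {"claw": 38, "delta_pos": [0, 0, -20], "turn": 0}, {"claw": 38, "delta_pos": [0, 0, -10], "turn": 0}, {"claw": 38, "delta_pos": [0, 0, 0], "turn": 0}]}}

```text
clock: 4.05
eef_pos: [589.9, 288.3, 165.7]
tcp_rot: [3.139, 0.005, -3.141]
contact_force: [0.2, 0.7, -0.2]
opening: 0.497
grasp_force: 30.6
```

```bash
python3 - <<'E'
from h import *
s=sense(); print(s["clock"],s["eef_pos"],s["opening"],s["contact_force"],s["grasp_force"])
f=grab_frame("wrist"); save(f,"w3"); e=s["eef_pos"]
c=f["img"][190:350,180:460]; cv2.imwrite("pics/w3c.png",cv2.resize(c,None,fx=2.8,fy=2.8,interpolation=cv2.INTER_CUBIC)[...,::-1])
print([proj(f,e+[0,0,7+k]) for k in (0,-8)],[proj(f,e+[0,y,5]) for y in (-22,22)])
E
```

```text
4.05 [589.88249332 288.29745725 165.67468477] 0.497408537201465 [ 0.23765047  0.67314811 -0.22978134] 30.588760045866366
[array([313.00281899, 264.00552187]), array([313.14307803, 255.93678355])] [array([265.92834397, 261.96135507]), array([360.12063583, 261.85298909])]
```

View pics/w3c.png

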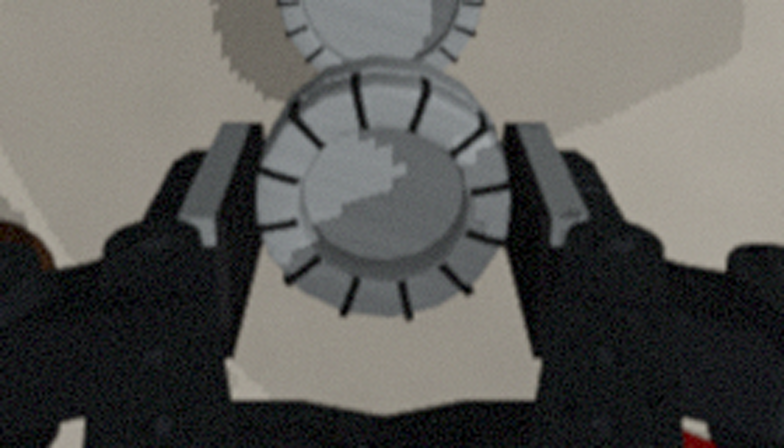

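The ring is held level, centred between the pads. The crop centre (384,195) is (317.3,259.6) in the full picture, which gives a camera bias of about 2 mm in y. I'll carry it over the small burner.

Request:
{"method": "step_arm", "body": {"motion": [{"claw": 38, "delta_pos": [-2, -15, 0], "turn": 0}, {"claw": 38, "delta_pos": [-4, -25, 0], "turn": 0}, {"claw": 38, "delta_pos": [-5, -35, 0], "turn": 0}, {"claw": 38, "delta_pos": [-5, -35, 0], "turn": 0}, {"claw": 38, "delta_pos": [-5, -35, 0], "turn": 0}, {"claw": 38, "delta_pos": [-5, -35, 0], "turn": 0}, {"claw": 38, "delta_pos": [-5, -35, 0], "turn": 0}, {"claw": 38, "delta_pos": [-5, -35, 0], "turn": 0}]}}

```text
clock: 4.77
eef_pos: [623.0, 35.1, 160.2]
tcp_rot: [-3.141, -0.003, -3.141]
contact_force: [-0.4, 0.2, -0.4]
opening: 0.494
grasp_force: 30.6
```

Request:
{"method": "step_arm", "body": {"motion": [{"claw": 38, "delta_pos": [-5, -35, 0], "turn": 0}, {"claw": 38, "delta_pos": [-5, -35, 0], "turn": 0}, {"claw": 38, "delta_pos": [-5, -35, 0], "turn": 0}, {"claw": 38, "delta_pos": [-5, -35, 0], "turn": 0}, {"claw": 38, "delta_pos": [-5, -35, 0], "turn": 0}, {"claw": 38, "delta_pos": [-3, -35, 0], "turn": 0}, {"claw": 38, "delta_pos": [0, -15, 0], "turn": 0}, {"claw": 38, "delta_pos": [0, -10, 0], "turn": 0}]}}

```text
clock: 5.43
eef_pos: [651.0, -200.0, 160.2]
tcp_rot: [3.141, -0.003, 3.139]
contact_force: [0.8, 1.0, -0.1]
opening: 0.497
grasp_force: 30.7
```

Request:
{"method": "step_arm", "body": {"motion": [{"claw": 38, "delta_pos": [0, 0, 0], "turn": 0}, {"claw": 38, "delta_pos": [0, 0, 0], "turn": 0}, {"claw": 38, "delta_pos": [0, 0, 0], "turn": 0}]}}

```text
clock: 5.68
eef_pos: [652.1, -195.8, 161.7]
tcp_rot: [3.141, -0.001, -3.141]
contact_force: [-0.4, 0.7, 0.1]
opening: 0.495
grasp_force: 30.7
```

```bash
python3 - <<'E'
from h import *
s=sense(); print(s["clock"],s["eef_pos"],s["tcp_rot"],s["opening"],s["contact_force"],s["grasp_force"])
f=grab_frame("wrist"); save(f,"w4"); p=proj(f,[644,-197,24]); print(p)
u,v=int(p[0])-80,int(p[1])-75
c=f["img"][v:v+150,u:u+160]; print(u,v); cv2.imwrite("pics/w4c.png",cv2.resize(c,None,fx=4,fy=4,interpolation=cv2.INTER_CUBIC)[...,::-1])
E
```

```text
5.6833 [ 652.10275202 -195.84726286  161.7200057 ] [ 3.14081513e+00 -1.11890583e-03 -3.14050761e+00] 0.4948697526912829 [-0.35354416  0.69277895  0.13036872] 30.657355199291487
[313.34503688 178.59972387]
233 103
```

View pics/w4c.png

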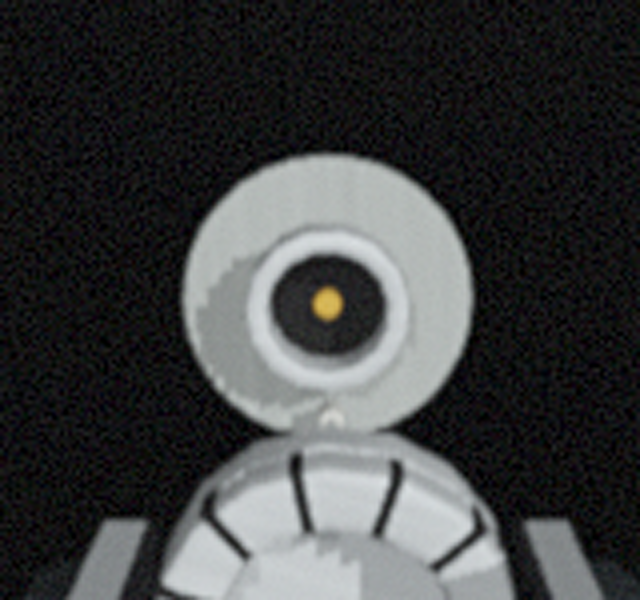

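The picture shows the cup's bright rim centred at crop (327,309), which is (314.5,179.9) in full. The held ring is at the bottom of the crop. I'll work out the correction.

```bash
python3 - <<'E'
from h import *
s=sense(); f=grab_frame("wrist"); e=s["eef_pos"]
print(e, ray(f,314.5,179.9,24), ray(f,317.3,259.6,e[2]+6)-e)
E
```

```text
[ 652.32882241 -195.71417125  161.98209285] [ 645.53792916 -195.82412445   24.        ] [-1.69385185  1.96981617  6.        ]
```

Request:
{"method": "step_arm", "body": {"motion": [{"claw": 38, "delta_pos": [2.6, -1, 15], "turn": 0}, {"claw": 38, "delta_pos": [2.5, -1.1, 25], "turn": 0}, {"claw": 38, "delta_pos": [0, 0, 30], "turn": 0}, {"claw": 38, "delta_pos": [0, 0, 25], "turn": 0}, {"claw": 38, "delta_pos": [0, 0, 15], "turn": 0}, {"claw": 38, "delta_pos": [0, 0, 4], "turn": 0}, {"claw": 38, "delta_pos": [0, 0, 0], "turn": 0}, {"claw": 38, "delta_pos": [0, 0, 0], "turn": 0}]}}

```text
clock: 6.45
eef_pos: [648.3, -199.2, 49.4]
tcp_rot: [-3.141, 0.001, -3.141]
contact_force: [0.5, -0.6, -0.4]
opening: 0.492
grasp_force: 30.7
```

Request:
{"method": "step_arm", "body": {"motion": [{"claw": 38, "delta_pos": [0, 0, 2], "turn": 0}, {"claw": 38, "delta_pos": [0, 0, 2], "turn": 0}, {"claw": 38, "delta_pos": [0, 0, 2], "turn": 0}, {"claw": 38, "delta_pos": [0, 0, 1.5], "turn": 0}, {"claw": 38, "delta_pos": [0, 0, 1.5], "turn": 0}, {"claw": 38, "delta_pos": [0, 0, 1], "turn": 0}, {"claw": 38, "delta_pos": [0, 0, 0], "turn": 0}, {"claw": 38, "delta_pos": [0, 0, 0], "turn": 0}]}}

```text
clock: 7.12
eef_pos: [647.3, -199.4, 38.2]
tcp_rot: [3.142, -0.0, -3.141]
contact_force: [-0.2, 0.6, 0.3]
opening: 0.491
grasp_force: 30.7
```

Request:
{"method": "step_arm", "body": {"motion": [{"claw": 38, "delta_pos": [0, 0.5, 1], "turn": 0}, {"claw": 38, "delta_pos": [0, 0, 1], "turn": 0}, {"claw": 38, "delta_pos": [0, 0, 1], "turn": 0}, {"claw": 38, "delta_pos": [0, 0, 0], "turn": 0}]}}

```text
clock: 7.45
eef_pos: [647.3, -198.8, 35.0]
tcp_rot: [3.141, -0.0, -3.141]
contact_force: [-0.4, -0.3, 0.1]
opening: 0.492
grasp_force: 30.7
```

Request:
{"method": "step_arm", "body": {"motion": [{"claw": 38, "delta_pos": [0, 0, 1], "turn": 0}, {"claw": 38, "delta_pos": [0, 0, 0], "turn": 0}]}}

```text
clock: 7.62
eef_pos: [647.4, -198.9, 34.8]
tcp_rot: [3.141, -0.0, -3.141]
contact_force: [-2.4, 0.7, 4.3]
opening: 0.492
grasp_force: 31.2
```

Request:
{"method": "step_arm", "body": {"motion": [{"claw": 38, "delta_pos": [0, 0, 1], "turn": 0}, {"claw": 38, "delta_pos": [0, 0, 0], "turn": 0}]}}

```text
clock: 7.78
eef_pos: [647.4, -198.9, 34.7]
tcp_rot: [3.141, -0.0, -3.141]
contact_force: [-5.2, 2.0, 13.2]
opening: 0.491
grasp_force: 32.0
```

Request:
{"method": "step_arm", "body": {"motion": [{"claw": 44, "delta_pos": [0, 0, -1], "turn": 0}, {"claw": 52, "delta_pos": [0, 0, 0], "turn": 0}, {"claw": 60, "delta_pos": [0, 0, 0], "turn": 0}, {"claw": 70, "delta_pos": [0, 0, 0], "turn": 0}, {"claw": 80, "delta_pos": [0, 0, -10], "turn": 0}, {"claw": 85, "delta_pos": [0, 0, -25], "turn": 0}, {"claw": 85, "delta_pos": [0, 0, -40], "turn": 0}, {"claw": 85, "delta_pos": [0, 0, -40], "turn": 0}]}}

```text
clock: 8.45
eef_pos: [646.5, -198.6, 149.9]
tcp_rot: [3.141, -0.003, -3.141]
contact_force: [0.8, -0.8, 0.3]
opening: 0.993
grasp_force: 0.0
```

Request:
{"method": "step_arm", "body": {"motion": [{"claw": 85, "delta_pos": [0, 0, -10], "turn": 0}, {"claw": 85, "delta_pos": [0, 0, 0], "turn": 0}, {"claw": 85, "delta_pos": [0, 0, 0], "turn": 0}, {"claw": 85, "delta_pos": [0, 0, 0], "turn": 0}]}}

```text
clock: 8.78
eef_pos: [646.6, -198.7, 158.2]
tcp_rot: [3.141, -0.002, -3.141]
contact_force: [-0.5, 0.5, -0.0]
opening: 0.997
grasp_force: 0.0
```

```bash
python3 - <<'E'
from h import *
s=sense(); print(s["clock"],s["eef_pos"])
f=grab_frame("wrist"); save(f,"w5"); p=proj(f,[645,-196,40]); print(p)
m=blob(f,[645,-196,40],32,(f["img"].mean(2)>60))
u,v=int(p[0])-80,int(p[1])-75
c=f["img"][v:v+150,u:u+160]; print(u,v); cv2.imwrite("pics/w5c.png",cv2.resize(c,None,fx=4,fy=4,interpolation=cv2.INTER_CUBIC)[...,::-1])
E
```

```text
8.7833 [ 646.59365673 -198.69156542  158.23085557]
[317.6256303  191.13943697]
ell [317.1 189.6] axes mm [50.8 54.1] xy [ 643.7 -196.5] hull [ 643.6 -196.5]
237 116
```

View pics/w5c.png

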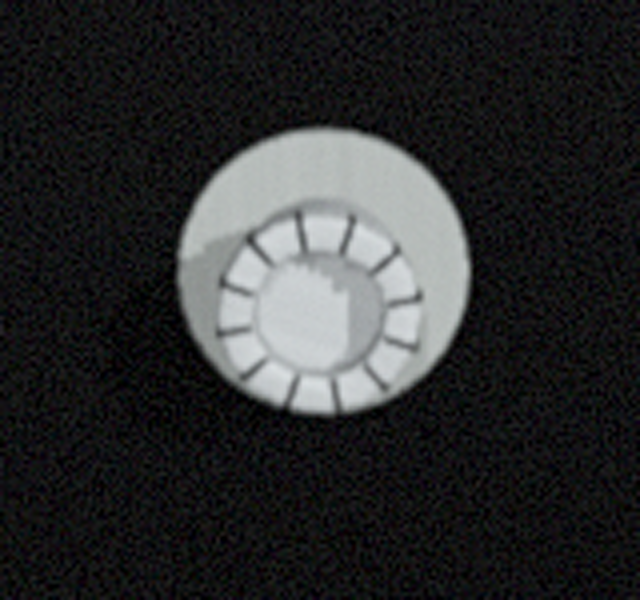

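The ring sits level in the cup, its top at crop (320,312), within about 1–2 mm of the axis. I'll go back for the large ring.

Request:
{"method": "step_arm", "body": {"motion": [{"claw": 85, "delta_pos": [3, 17, 0], "turn": 0}, {"claw": 85, "delta_pos": [4, 38, 0], "turn": 0}, {"claw": 85, "delta_pos": [4, 38, 0], "turn": 0}, {"claw": 85, "delta_pos": [4, 38, 0], "turn": 0}, {"claw": 85, "delta_pos": [4, 38, 0], "turn": 0}, {"claw": 85, "delta_pos": [4, 38, 0], "turn": 0}, {"claw": 85, "delta_pos": [4, 38, 0], "turn": 0}, {"claw": 85, "delta_pos": [4, 38, 0], "turn": 0}]}}

```text
clock: 9.5
eef_pos: [614.7, 86.4, 157.9]
tcp_rot: [-3.141, -0.002, -3.141]
contact_force: [-0.1, 0.2, -0.0]
opening: 0.995
grasp_force: 0.0
```

Request:
{"method": "step_arm", "body": {"motion": [{"claw": 85, "delta_pos": [4, 38, 0], "turn": 0}, {"claw": 85, "delta_pos": [4, 38, 0], "turn": 0}, {"claw": 85, "delta_pos": [4, 38, 0], "turn": 0}, {"claw": 85, "delta_pos": [4, 38, 0], "turn": 0}, {"claw": 85, "delta_pos": [4, 38, 0], "turn": 0}, {"claw": 85, "delta_pos": [0, 14, 0], "turn": 0}, {"claw": 85, "delta_pos": [0, 0, 0], "turn": 0}, {"claw": 85, "delta_pos": [0, 0, 0], "turn": 0}]}}

```text
clock: 10.17
eef_pos: [595.2, 288.5, 158.0]
tcp_rot: [-3.14, -0.002, -3.139]
contact_force: [-0.7, -1.1, -0.8]
opening: 0.994
grasp_force: 0.0
```

Request:
{"method": "step_arm", "body": {"motion": [{"claw": 85, "delta_pos": [0, 0, 0], "turn": 0}, {"claw": 85, "delta_pos": [0, 0, 0], "turn": 0}]}}

```text
clock: 10.33
eef_pos: [596.2, 286.6, 158.8]
tcp_rot: [-3.141, -0.001, 3.141]
contact_force: [-0.5, -0.6, 0.3]
opening: 0.996
grasp_force: 0.0
```

```bash
python3 - <<'E'
from h import *
s=sense(); print(s["clock"],s["eef_pos"])
f=grab_frame("wrist"); save(f,"w6"); p=proj(f,[590,289,25]); print(p)
m=blob(f,[590,289,25],46,(rb(f)<5)&(f["img"].mean(2)>80))
u,v=int(p[0])-80,int(p[1])-75
c=f["img"][v:v+150,u:u+160]; print(u,v); c=cv2.resize(c,None,fx=4,fy=4,interpolation=cv2.INTER_CUBIC)[...,::-1].copy()
mm=cv2.resize(m[v:v+150,u:u+160],None,fx=4,fy=4); cv2.drawContours(c,cv2.findContours(mm,0,1)[0],-1,(0,0,255),1); cv2.imwrite("pics/w6c.png",c)
E
```

```text
10.3333 [596.16675417 286.57124607 158.76427135]
[317.47937848 181.64042057]
ell [317.8 181.9] axes mm [65.5 66.4] xy [590.3 289.3] hull [590.3 289.2]
237 106
```

View pics/w6c.png

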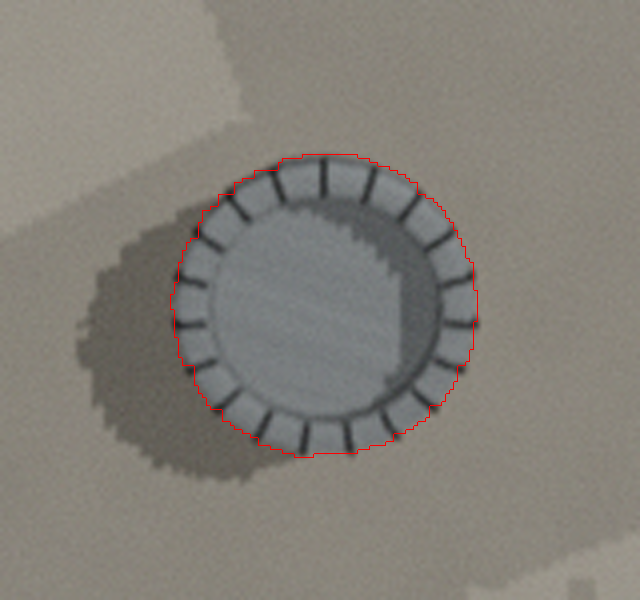

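The mask contour traces the large ring cleanly. Its centre is at crop (324,305), which gives (590.3,289.3), or y about 287.3 after the bias. I'll descend, grip and lift.

Request:
{"method": "step_arm", "body": {"motion": [{"claw": 85, "delta_pos": [6, 0.7, 25], "turn": 0}, {"claw": 85, "delta_pos": [0, 0, 35], "turn": 0}, {"claw": 85, "delta_pos": [0, 0, 35], "turn": 0}, {"claw": 85, "delta_pos": [0, 0, 28], "turn": 0}, {"claw": 85, "delta_pos": [0, 0, 17], "turn": 0}, {"claw": 85, "delta_pos": [0, 0, 7.5], "turn": 0}, {"claw": 85, "delta_pos": [0, 0, 0], "turn": 0}, {"claw": 85, "delta_pos": [0, 0, 0], "turn": 0}], "force": 35}}

```text
clock: 11.05
eef_pos: [590.9, 288.3, 12.4]
tcp_rot: [3.141, 0.0, 3.141]
contact_force: [0.0, -0.2, 0.2]
opening: 0.993
grasp_force: 0.0
```

Request:
{"method": "step_arm", "body": {"motion": [{"claw": 78, "delta_pos": [0, 0, 0], "turn": 0}, {"claw": 72, "delta_pos": [0, 0, 0], "turn": 0}, {"claw": 66, "delta_pos": [0, 0, 0], "turn": 0}, {"claw": 62, "delta_pos": [0, 0, 0], "turn": 0}, {"claw": 62, "delta_pos": [0, 0, 0], "turn": 0}, {"claw": 62, "delta_pos": [0, 0, 0], "turn": 0}]}}

```text
clock: 11.55
eef_pos: [591.4, 289.1, 13.9]
tcp_rot: [3.141, 0.002, -3.141]
contact_force: [-1.0, -2.6, 9.2]
opening: 0.774
grasp_force: 36.4
```

Request:
{"method": "step_arm", "body": {"motion": [{"claw": 62, "delta_pos": [0, 0, -5], "turn": 0}, {"claw": 62, "delta_pos": [0, 0, -10], "turn": 0}, {"claw": 62, "delta_pos": [0, 0, -25], "turn": 0}, {"claw": 62, "delta_pos": [0, 0, -35], "turn": 0}, {"claw": 62, "delta_pos": [0, 0, -35], "turn": 0}, {"claw": 62, "delta_pos": [0, 0, -30], "turn": 0}, {"claw": 62, "delta_pos": [0, 0, -10], "turn": 0}, {"claw": 62, "delta_pos": [0, 0, 0], "turn": 0}]}}

```text
clock: 12.22
eef_pos: [592.1, 289.7, 165.9]
tcp_rot: [3.139, 0.006, -3.141]
contact_force: [0.4, 0.8, -0.8]
opening: 0.77
grasp_force: 39.5
```

Request:
{"method": "step_arm", "body": {"motion": [{"claw": 62, "delta_pos": [3, -12, 0], "turn": 0}, {"claw": 62, "delta_pos": [6, -22, 0], "turn": 0}, {"claw": 62, "delta_pos": [8, -30, 0], "turn": 0}, {"claw": 62, "delta_pos": [8, -30, 0], "turn": 0}, {"claw": 62, "delta_pos": [8, -30, 0], "turn": 0}, {"claw": 62, "delta_pos": [8, -30, 0], "turn": 0}, {"claw": 62, "delta_pos": [8, -30, 0], "turn": 0}, {"claw": 62, "delta_pos": [8, -30, 0], "turn": 0}]}}

```text
clock: 12.88
eef_pos: [530.8, 72.8, 159.5]
tcp_rot: [-3.141, -0.004, -3.141]
contact_force: [0.8, -1.3, -0.8]
opening: 0.772
grasp_force: 39.5
```

Request:
{"method": "step_arm", "body": {"motion": [{"claw": 62, "delta_pos": [8, -30, 0], "turn": 0}, {"claw": 62, "delta_pos": [8, -30, 0], "turn": 0}, {"claw": 62, "delta_pos": [8, -30, 0], "turn": 0}, {"claw": 62, "delta_pos": [8, -30, 0], "turn": 0}, {"claw": 62, "delta_pos": [8, -30, 0], "turn": 0}, {"claw": 62, "delta_pos": [6, -20, 0], "turn": 0}, {"claw": 62, "delta_pos": [2, -10, 0], "turn": 0}, {"claw": 62, "delta_pos": [0, 0, 0], "turn": 0}]}}

```text
clock: 13.55
eef_pos: [483.5, -106.8, 160.3]
tcp_rot: [3.141, -0.003, 3.139]
contact_force: [1.2, 0.9, -1.6]
opening: 0.773
grasp_force: 39.6
```

Request:
{"method": "step_arm", "body": {"motion": [{"claw": 62, "delta_pos": [0, 0, 0], "turn": 0}, {"claw": 62, "delta_pos": [0, 0, 0], "turn": 0}, {"claw": 62, "delta_pos": [0, 0, 0], "turn": 0}]}}

```text
clock: 13.8
eef_pos: [485.5, -104.2, 161.4]
tcp_rot: [3.141, -0.001, -3.14]
contact_force: [0.4, -0.2, -1.2]
opening: 0.77
grasp_force: 39.6
```

```bash
python3 - <<'E'
from h import *
s=sense(); print(s["clock"],s["eef_pos"],s["tcp_rot"],s["opening"],s["contact_force"],s["grasp_force"])
f=grab_frame("wrist"); save(f,"w7"); p=proj(f,[452.4,-98,24]); print(p,proj(f,s["eef_pos"]+[0,0,12]))
c=f["img"][90:360,150:480]; cv2.imwrite("pics/w7c.png",cv2.resize(c,None,fx=2.2,fy=2.2,interpolation=cv2.INTER_CUBIC)[...,::-1])
E
```

```text
13.8 [ 485.45751431 -104.23943484  161.41661452] [ 3.14124093e+00 -5.43368844e-04 -3.14029431e+00] 0.7702012345256566 [ 0.44557218 -0.20389701 -1.19581591] 39.55589730050633
[321.68386842 151.05995051] [312.91152744 269.42001749]
```

View pics/w7c.png

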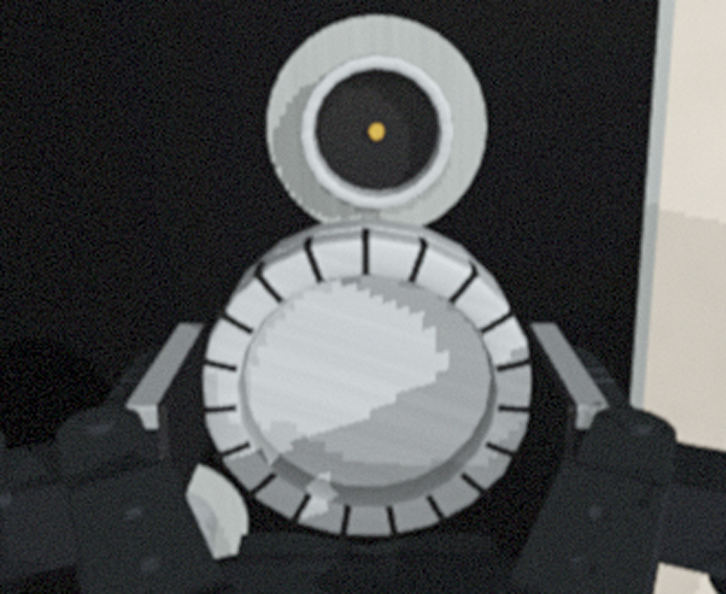

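The cup rim is centred at crop (377,132), rows 55–209. The held ring's top spans x 203–531 and rows 232–537. I'll cast the edges rather than the ellipse centres.

```bash
python3 - <<'E'
from h import *
s=sense(); f=grab_frame("wrist"); e=s["eef_pos"]
def mid(u,v1,v2,z): a,b=ray(f,u,v1,z),ray(f,u,v2,z); return ((a+b)/2).round(1),round(np.linalg.norm(a-b),1)
print(e); print("cup",mid(321.3,114.7,184.7,24)); r=mid(316.5,195.2,333.8,e[2]+12); print("ring",r,r[0]-e)
r=mid(317,215.4,303.3,e[2]+6); print("small ring rel",r[0]-e,r[1])
E
```

```text
[ 485.56696221 -104.27062994  161.54665116]
cup (array([452.3, -98.4,  24. ]), np.float64(61.8))
ring (array([ 485.4, -102.7,  173.5]), np.float64(68.4)) [-0.16696221  1.57062994 11.95334884]
small ring rel [-0.86696221  1.87062994  5.95334884] 44.9
```

Request:
{"method": "step_arm", "body": {"motion": [{"claw": 62, "delta_pos": [11, 1.5, 5], "turn": 0}, {"claw": 62, "delta_pos": [14, 1.5, 20], "turn": 0}, {"claw": 62, "delta_pos": [8, 1.3, 30], "turn": 0}, {"claw": 62, "delta_pos": [0, 0, 30], "turn": 0}, {"claw": 62, "delta_pos": [0, 0, 22], "turn": 0}, {"claw": 62, "delta_pos": [0, 0, 10], "turn": 0}, {"claw": 62, "delta_pos": [0, 0, 0], "turn": 0}, {"claw": 62, "delta_pos": [0, 0, 0], "turn": 0}]}}

```text
clock: 14.57
eef_pos: [452.7, -100.7, 45.0]
tcp_rot: [3.141, -0.0, -3.141]
contact_force: [0.2, 0.2, -1.0]
opening: 0.772
grasp_force: 39.6
```

Request:
{"method": "step_arm", "body": {"motion": [{"claw": 62, "delta_pos": [0, 0, 2], "turn": 0}, {"claw": 62, "delta_pos": [0, 0, 2], "turn": 0}, {"claw": 62, "delta_pos": [0, 0, 2], "turn": 0}, {"claw": 62, "delta_pos": [0, 0, 2], "turn": 0}, {"claw": 62, "delta_pos": [0, 0, 2], "turn": 0}, {"claw": 62, "delta_pos": [0, 0, 1.5], "turn": 0}, {"claw": 62, "delta_pos": [0, 0, 0], "turn": 0}, {"claw": 62, "delta_pos": [0, 0, 0], "turn": 0}]}}

```text
clock: 15.23
eef_pos: [452.3, -101.0, 33.2]
tcp_rot: [3.142, -0.0, -3.141]
contact_force: [0.5, 0.3, -0.8]
opening: 0.767
grasp_force: 39.6
```

Request:
{"method": "step_arm", "body": {"motion": [{"claw": 62, "delta_pos": [0, 0.5, 1], "turn": 0}, {"claw": 62, "delta_pos": [0, 0, 1], "turn": 0}, {"claw": 62, "delta_pos": [0, 0, 1], "turn": 0}, {"claw": 62, "delta_pos": [0, 0, 0], "turn": 0}]}}

```text
clock: 15.57
eef_pos: [452.3, -100.4, 30.1]
tcp_rot: [3.142, -0.0, -3.141]
contact_force: [1.0, -0.0, -1.9]
opening: 0.771
grasp_force: 39.6
```

Request:
{"method": "step_arm", "body": {"motion": [{"claw": 62, "delta_pos": [0, 0, 1], "turn": 0}, {"claw": 62, "delta_pos": [0, 0, 0], "turn": 0}]}}

```text
clock: 15.73
eef_pos: [452.3, -100.5, 29.1]
tcp_rot: [3.142, -0.0, -3.141]
contact_force: [-0.0, -1.0, -2.5]
opening: 0.772
grasp_force: 39.6
```

Request:
{"method": "step_arm", "body": {"motion": [{"claw": 62, "delta_pos": [0, 0, 1], "turn": 0}, {"claw": 62, "delta_pos": [0, 0, 0], "turn": 0}]}}

```text
clock: 15.9
eef_pos: [452.3, -100.5, 28.2]
tcp_rot: [3.142, -0.0, -3.141]
contact_force: [-0.1, 0.3, -1.1]
opening: 0.77
grasp_force: 39.6
```

Request:
{"method": "step_arm", "body": {"motion": [{"claw": 62, "delta_pos": [0, 0, 0.7], "turn": 0}, {"claw": 62, "delta_pos": [0, 0, 0], "turn": 0}]}}

```text
clock: 16.07
eef_pos: [452.4, -100.4, 28.0]
tcp_rot: [3.142, -0.0, -3.141]
contact_force: [-2.3, 0.7, 6.8]
opening: 0.77
grasp_force: 40.5
```

Request:
{"method": "step_arm", "body": {"motion": [{"claw": 66, "delta_pos": [0, 0, -0.7], "turn": 0}, {"claw": 72, "delta_pos": [0, 0, 0], "turn": 0}, {"claw": 80, "delta_pos": [0, 0, 0], "turn": 0}, {"claw": 85, "delta_pos": [0, 0, 0], "turn": 0}, {"claw": 85, "delta_pos": [0, 0, -12], "turn": 0}, {"claw": 85, "delta_pos": [0, 0, -35], "turn": 0}, {"claw": 85, "delta_pos": [0, 0, -40], "turn": 0}, {"claw": 85, "delta_pos": [0, 0, -40], "turn": 0}]}}

```text
clock: 16.73
eef_pos: [451.5, -100.3, 156.2]
tcp_rot: [3.141, -0.002, -3.141]
contact_force: [1.2, -0.8, -1.6]
opening: 0.996
grasp_force: 0.0
```

Request:
{"method": "step_arm", "body": {"motion": [{"claw": 85, "delta_pos": [0, 0, -10], "turn": 0}, {"claw": 85, "delta_pos": [0, 0, 0], "turn": 0}, {"claw": 85, "delta_pos": [0, 0, 0], "turn": 0}]}}

```text
clock: 16.98
eef_pos: [452.6, -100.5, 165.5]
tcp_rot: [-3.141, 0.001, -3.141]
contact_force: [0.0, -0.0, -0.7]
opening: 0.995
grasp_force: 0.0
```

```bash
python3 - <<'E'
from h import *
s=sense(); print(s["clock"],s["eef_pos"])
f=grab_frame("wrist"); save(f,"w8"); p=proj(f,[452,-99,40]); print(p)
g=f["img"].mean(2); u,v=p.astype(int)
print(g[v,u-60:u+61:2].astype(int)); print(g[v-60:v+61:2,u].astype(int))
print(g[v+int(1),u-42:u-28].astype(int), g[v+1,u+28:u+42].astype(int))
m=blob(f,[452,-99,40],60,g>150)
E
```

```text
16.9833 [ 452.59787704 -100.51897925  165.4946702 ]
[316.39267978 189.62427759]
[  4   4  15  16   4  13  11 103 151 149 150 157 204 205 208 202 171 207
 208 207 205 206 207 209 204 207 205 209 210 209 208 208 206 204 204 204
 204 205 206 208 202 166 164 166 167 137 201 204 208 208 187 190 191 190
 103  28  21  22  25  23  37]
[ 33  21  86 188 187 187 185 184 185 184 186 126  93 105  98  93 115 146
 156 191 207 205 206 208 205 204 204 207 203 204 208 209 206 207 208 204
 204 203 206 206 206 206 205 206 167 204 208 200 196 102  22  30  26  34
  24  30  32  26  16  30  30]
[147 149 149 147 156 184 201 207 206 207 208 212 206 182] [163 142 135 179 199 204 203 206 208 211 206 187 186 187]
ell [317.2 179.7] axes mm [79.7 81.6] xy [443.1 -98.3] hull [443.2 -98.3]
```

Request:
{"method": "step_arm", "body": {"motion": [{"claw": 85, "delta_pos": [-3, 17, 0], "turn": 0}, {"claw": 85, "delta_pos": [-5, 36, 0], "turn": 0}, {"claw": 85, "delta_pos": [-5, 36, 0], "turn": 0}, {"claw": 85, "delta_pos": [-5, 36, 0], "turn": 0}, {"claw": 85, "delta_pos": [-5, 36, 0], "turn": 0}, {"claw": 85, "delta_pos": [-5, 36, 0], "turn": 0}, {"claw": 85, "delta_pos": [-5, 36, 0], "turn": 0}, {"claw": 85, "delta_pos": [-5, 36, 0], "turn": 0}]}}

```text
clock: 17.7
eef_pos: [489.1, 170.0, 163.0]
tcp_rot: [-3.14, -0.004, -3.141]
contact_force: [0.4, -0.7, -0.2]
opening: 0.99
grasp_force: 0.0
```

Request:
{"method": "step_arm", "body": {"motion": [{"claw": 85, "delta_pos": [0, 16, 0], "turn": 0}, {"claw": 85, "delta_pos": [0, 0, 0], "turn": 0}, {"claw": 85, "delta_pos": [0, 0, 0], "turn": 0}, {"claw": 85, "delta_pos": [0, 0, 0], "turn": 0}, {"claw": 85, "delta_pos": [0, 0, 0], "turn": 0}]}}

```text
clock: 18.12
eef_pos: [489.7, 183.3, 164.4]
tcp_rot: [-3.141, -0.002, 3.141]
contact_force: [0.0, -0.4, -0.0]
opening: 0.995
grasp_force: 0.0
```

```bash
python3 - <<'E'
from h import *
s=sense(); print(s["clock"],s["eef_pos"])
f=grab_frame("wrist"); save(f,"w9"); p=proj(f,[481,186,48]); print(p)
u,v=int(p[0])-80,max(int(p[1])-75,0)
c=f["img"][v:v+150,u:u+160]; print(u,v); cv2.imwrite("pics/w9c.png",cv2.resize(c,None,fx=4,fy=4,interpolation=cv2.INTER_CUBIC)[...,::-1])
E
```

```text
18.1167 [489.7227383  183.28114886 164.37855753]
[317.90354066 183.46433816]
237 108
```

View pics/w9c.png

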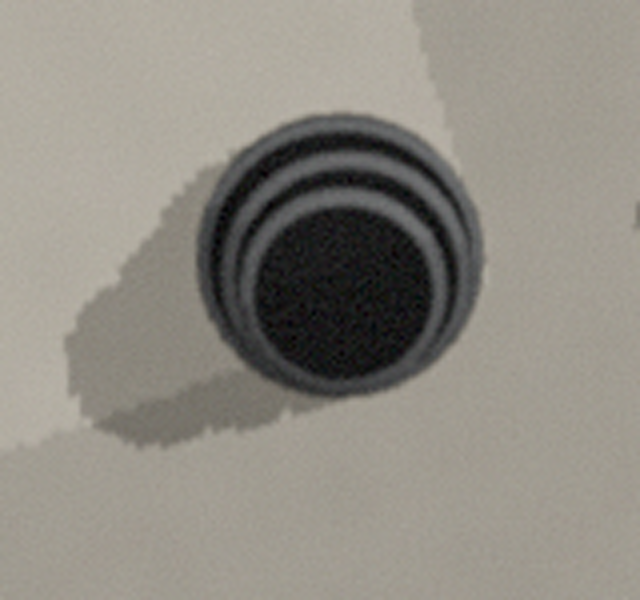

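The crop shows the three caps stacked concentrically. The small cap's flat top spans x 256–433 and rows 206–380.

```bash
cat >> h.py <<'E'
def mid(f,u,v1,v2,z): a,b=ray(f,u,v1,z),ray(f,u,v2,z); return ((a+b)/2).round(1),round(np.linalg.norm(a-b),1)
E
python3 - <<'E'
from h import *
s=sense(); f=grab_frame("wrist"); print(s["eef_pos"])
print(mid(f,237+344.5/4-.4,108+206/4-.4,108+380/4-.4,48), "outer",mid(f,322.4,108+188/4,108+392/4,46), "large",mid(f,237+342/4-.4,108+113/4,108+398/4,14))
E
```

```text
[489.99559507 183.30907986 164.72021872]
(array([479.5, 190.1,  48. ]), np.float64(37.4)) outer (array([479.8, 189.9,  46. ]), np.float64(44.2)) large (array([479.3, 190.2,  14. ]), np.float64(68.6))
```

Request:
{"method": "step_arm", "body": {"motion": [{"claw": 75, "delta_pos": [5.4, 2.5, 15], "turn": 0}, {"claw": 70, "delta_pos": [5, 2.4, 30], "turn": 0}, {"claw": 70, "delta_pos": [0, 0, 30], "turn": 0}, {"claw": 70, "delta_pos": [0, 0, 24], "turn": 0}, {"claw": 70, "delta_pos": [0, 0, 14], "turn": 0}, {"claw": 70, "delta_pos": [0, 0, 6.5], "turn": 0}, {"claw": 70, "delta_pos": [0, 0, 0], "turn": 0}, {"claw": 70, "delta_pos": [0, 0, 0], "turn": 0}], "force": 30}}

```text
clock: 18.88
eef_pos: [480.3, 189.1, 46.2]
tcp_rot: [3.142, 0.0, 3.141]
contact_force: [0.5, 0.6, 0.5]
opening: 0.818
grasp_force: 0.0
```

```bash
python3 - <<'E'
from h import *
s=sense(); f=grab_frame("wrist"); print(s["eef_pos"],proj(f,[479.6,190,48]))
save(f,"w10"); m=blob(f,[479.6,190,48],60,f["img"].mean(2)<42)
E
```

```text
[480.33084812 189.14786594  46.2112632 ] [314.94747618 257.32016054]
ell [314.3 255.1] axes mm [33.7 37. ] xy [478.4 189.7] hull [478.5 189.7]
```

Request:
{"method": "step_arm", "body": {"motion": [{"claw": 60, "delta_pos": [1, -1, 1], "turn": 0}, {"claw": 50, "delta_pos": [0, 0, 0], "turn": 0}, {"claw": 44, "delta_pos": [0, 0, 0], "turn": 0}, {"claw": 38, "delta_pos": [0, 0, 0], "turn": 0}, {"claw": 38, "delta_pos": [0, 0, 0], "turn": 0}, {"claw": 38, "delta_pos": [0, 0, 0], "turn": 0}, {"claw": 38, "delta_pos": [0, 0, 0], "turn": 0}]}}

```text
clock: 19.52
eef_pos: [479.4, 188.5, 45.7]
tcp_rot: [3.141, 0.001, -3.141]
contact_force: [-0.9, -1.3, 8.0]
opening: 0.503
grasp_force: 29.3
```

Request:
{"method": "step_arm", "body": {"motion": [{"claw": 38, "delta_pos": [0, 0, -3], "turn": 0}, {"claw": 38, "delta_pos": [0, 0, -7], "turn": 0}, {"claw": 38, "delta_pos": [0, 0, -20], "turn": 0}, {"claw": 38, "delta_pos": [0, 0, -30], "turn": 0}, {"claw": 38, "delta_pos": [0, 0, -30], "turn": 0}, {"claw": 38, "delta_pos": [0, 0, -20], "turn": 0}, {"claw": 38, "delta_pos": [0, 0, -8], "turn": 0}, {"claw": 38, "delta_pos": [0, 0, 0], "turn": 0}]}}

```text
clock: 20.18
eef_pos: [480.1, 188.9, 165.0]
tcp_rot: [3.14, 0.004, -3.141]
contact_force: [-0.3, 0.8, -0.9]
opening: 0.492
grasp_force: 30.7
```

```bash
python3 - <<'E'
from h import *
s=sense(); print(s["eef_pos"],s["opening"],s["grasp_force"],s["contact_force"])
f=grab_frame("wrist"); save(f,"w11"); print(proj(f,s["eef_pos"]+[0,0,3]))
c=f["img"][130:350,180:460]; cv2.imwrite("pics/w11c.png",cv2.resize(c,None,fx=2.7,fy=2.7,interpolation=cv2.INTER_CUBIC)[...,::-1])
E
```

```text
[480.08501631 188.94718506 164.97031931] 0.49190105552468155 30.650777220726013 [-0.32970555  0.80624861 -0.92777249]
[313.11088865 259.81478644]
```

View pics/w11c.png

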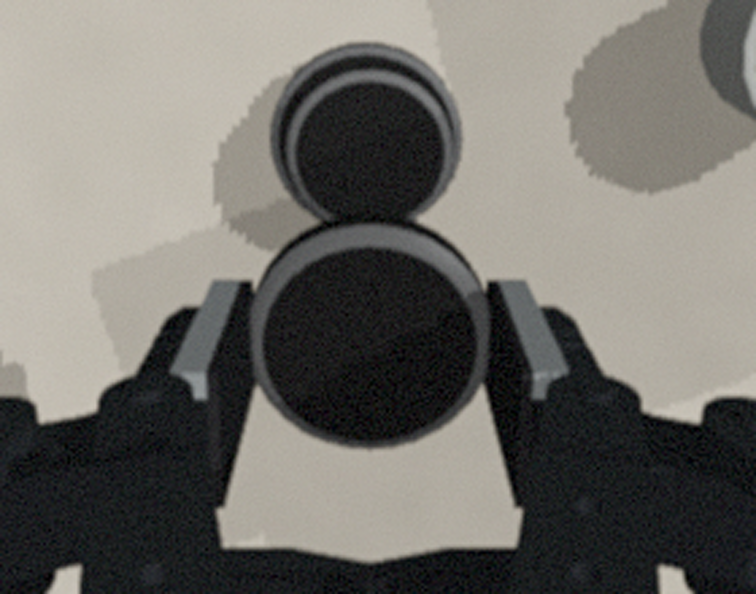

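The cap is held level: its flat top spans crop x 264–476 and rows 248–442. The medium cap's top is centred near x 370. I'll carry it to the small burner.

Request:
{"method": "step_arm", "body": {"motion": [{"claw": 38, "delta_pos": [-4, -10, 0], "turn": 0}, {"claw": 38, "delta_pos": [-8, -18, 0], "turn": 0}, {"claw": 38, "delta_pos": [-13, -30, 0], "turn": 0}, {"claw": 38, "delta_pos": [-13, -30, 0], "turn": 0}, {"claw": 38, "delta_pos": [-13, -30, 0], "turn": 0}, {"claw": 38, "delta_pos": [-13, -30, 0], "turn": 0}, {"claw": 38, "delta_pos": [-13, -30, 0], "turn": 0}, {"claw": 38, "delta_pos": [-13, -30, 0], "turn": 0}]}}

```text
clock: 20.9
eef_pos: [568.2, -21.9, 160.7]
tcp_rot: [3.142, -0.003, -3.141]
contact_force: [0.7, 1.5, -0.8]
opening: 0.492
grasp_force: 30.7
```

Request:
{"method": "step_arm", "body": {"motion": [{"claw": 38, "delta_pos": [-13, -30, 0], "turn": 0}, {"claw": 38, "delta_pos": [-13, -30, 0], "turn": 0}, {"claw": 38, "delta_pos": [-13, -30, 0], "turn": 0}, {"claw": 38, "delta_pos": [-13, -30, 0], "turn": 0}, {"claw": 38, "delta_pos": [-13, -30, 0], "turn": 0}, {"claw": 38, "delta_pos": [-8, -20, 0], "turn": 0}, {"claw": 38, "delta_pos": [-4, -10, 0], "turn": 0}, {"claw": 38, "delta_pos": [0, 0, 0], "turn": 0}]}}

```text
clock: 21.57
eef_pos: [645.5, -201.8, 160.7]
tcp_rot: [3.141, -0.002, 3.14]
contact_force: [-0.5, -0.1, -0.3]
opening: 0.496
grasp_force: 30.7
```

Request:
{"method": "step_arm", "body": {"motion": [{"claw": 38, "delta_pos": [0, 0, 0], "turn": 0}, {"claw": 38, "delta_pos": [0, 0, 0], "turn": 0}, {"claw": 38, "delta_pos": [0, 0, 0], "turn": 0}, {"claw": 38, "delta_pos": [0, 0, 0], "turn": 0}]}}

```text
clock: 21.9
eef_pos: [645.7, -198.2, 162.8]
tcp_rot: [3.141, -0.0, -3.14]
contact_force: [0.2, -0.3, -0.8]
opening: 0.493
grasp_force: 30.7
```

```bash
python3 - <<'E'
from h import *
s=sense(); e=s["eef_pos"]; print(e,s["opening"],s["grasp_force"],s["contact_force"])
f=grab_frame("wrist"); save(f,"w12"); r=mid(f,316.8,221.5,293.3,e[2]+2.3); print("rel",r[0]-e,r[1]); print(proj(f,[646.5,-197,40]),proj(f,[624.5,-197,40]))
E
```

```text
[ 645.74092885 -198.20421356  162.83346949] 0.493306311806615 30.671263933181763 [ 0.17842309 -0.26128358 -0.84144723]
rel [-0.24092885  1.70421356  2.26653051] 37.6
[315.99738871 192.18275011] [316.02151851 167.18233597]
```

Request:
{"method": "step_arm", "body": {"motion": [{"claw": 38, "delta_pos": [-1, -0.5, 12], "turn": 0}, {"claw": 38, "delta_pos": [0, 0, 24], "turn": 0}, {"claw": 38, "delta_pos": [0, 0, 30], "turn": 0}, {"claw": 38, "delta_pos": [0, 0, 24], "turn": 0}, {"claw": 38, "delta_pos": [0, 0, 12], "turn": 0}, {"claw": 38, "delta_pos": [0, 0, 4], "turn": 0}, {"claw": 38, "delta_pos": [0, 0, 0], "turn": 0}, {"claw": 38, "delta_pos": [0, 0, 0], "turn": 0}]}}

```text
clock: 22.62
eef_pos: [647.8, -200.2, 57.7]
tcp_rot: [-3.141, 0.001, -3.141]
contact_force: [-0.1, -0.0, -0.4]
opening: 0.497
grasp_force: 30.7
```

Request:
{"method": "step_arm", "body": {"motion": [{"claw": 38, "delta_pos": [0, 0, 2], "turn": 0}, {"claw": 38, "delta_pos": [0, 0, 2], "turn": 0}, {"claw": 38, "delta_pos": [0, 0, 2], "turn": 0}, {"claw": 38, "delta_pos": [0, 0, 1], "turn": 0}, {"claw": 38, "delta_pos": [0, 0, 0], "turn": 0}, {"claw": 38, "delta_pos": [0, 0, 0], "turn": 0}]}}

```text
clock: 23.12
eef_pos: [647.0, -200.1, 49.9]
tcp_rot: [-3.142, 0.0, -3.141]
contact_force: [-0.3, 0.0, -0.7]
opening: 0.497
grasp_force: 30.7
```

Request:
{"method": "step_arm", "body": {"motion": [{"claw": 38, "delta_pos": [0, 0, 1], "turn": 0}, {"claw": 38, "delta_pos": [0, 0, 0], "turn": 0}, {"claw": 38, "delta_pos": [0, 0, 0], "turn": 0}]}}

```text
clock: 23.37
eef_pos: [647.0, -200.0, 48.8]
tcp_rot: [3.142, -0.0, -3.141]
contact_force: [-0.9, -0.1, -0.6]
opening: 0.498
grasp_force: 30.7
```

Request:
{"method": "step_arm", "body": {"motion": [{"claw": 38, "delta_pos": [0, 0, 0.7], "turn": 0}, {"claw": 38, "delta_pos": [0, 0, 0], "turn": 0}, {"claw": 38, "delta_pos": [0, 0, 0], "turn": 0}]}}

```text
clock: 23.62
eef_pos: [647.0, -200.0, 48.0]
tcp_rot: [3.142, -0.0, -3.141]
contact_force: [-0.4, -0.9, -0.3]
opening: 0.494
grasp_force: 30.7
```

Request:
{"method": "step_arm", "body": {"motion": [{"claw": 38, "delta_pos": [0, 1, 0.5], "turn": 0}, {"claw": 38, "delta_pos": [0, 0, 0], "turn": 0}, {"claw": 38, "delta_pos": [0, 0, 0], "turn": 0}]}}

```text
clock: 23.87
eef_pos: [647.0, -198.9, 47.5]
tcp_rot: [3.142, -0.0, -3.141]
contact_force: [-0.9, 0.2, -1.8]
opening: 0.495
grasp_force: 30.7
```

Request:
{"method": "step_arm", "body": {"motion": [{"claw": 38, "delta_pos": [0, 0, 0.7], "turn": 0}, {"claw": 38, "delta_pos": [0, 0, 0], "turn": 0}, {"claw": 38, "delta_pos": [0, 0, 0], "turn": 0}]}}

```text
clock: 24.12
eef_pos: [647.1, -199.0, 46.9]
tcp_rot: [-3.142, 0.0, -3.141]
contact_force: [0.1, -0.1, 0.2]
opening: 0.494
grasp_force: 30.8
```

Request:
{"method": "step_arm", "body": {"motion": [{"claw": 38, "delta_pos": [0, 0, 0.7], "turn": 0}, {"claw": 38, "delta_pos": [0, 0, 0], "turn": 0}, {"claw": 38, "delta_pos": [0, 0, 0], "turn": 0}]}}

```text
clock: 24.37
eef_pos: [647.2, -199.0, 46.9]
tcp_rot: [-3.142, 0.0, -3.141]
contact_force: [-2.1, 1.4, 6.1]
opening: 0.496
grasp_force: 31.3
```

The cap contacted at the expected height, so it and the ring under it are seated. I'll release and go back to the pile.

Request:
{"method": "step_arm", "body": {"motion": [{"claw": 44, "delta_pos": [0, 0, -0.7], "turn": 0}, {"claw": 52, "delta_pos": [0, 0, 0], "turn": 0}, {"claw": 60, "delta_pos": [0, 0, 0], "turn": 0}, {"claw": 70, "delta_pos": [0, 0, 0], "turn": 0}, {"claw": 80, "delta_pos": [0, 0, -10], "turn": 0}, {"claw": 85, "delta_pos": [0, 0, -28], "turn": 0}, {"claw": 85, "delta_pos": [0, 0, -40], "turn": 0}, {"claw": 85, "delta_pos": [0, 0, -40], "turn": 0}]}}

```text
clock: 25.03
eef_pos: [646.1, -198.7, 165.8]
tcp_rot: [3.141, -0.002, -3.141]
contact_force: [0.7, -1.3, -0.2]
opening: 0.994
grasp_force: 0.0
```

Request:
{"method": "step_arm", "body": {"motion": [{"claw": 85, "delta_pos": [0, 0, 0], "turn": 0}, {"claw": 85, "delta_pos": [0, 0, 0], "turn": 0}, {"claw": 85, "delta_pos": [0, 0, 0], "turn": 0}]}}

```text
clock: 25.28
eef_pos: [646.8, -199.0, 165.3]
tcp_rot: [-3.141, 0.0, -3.141]
contact_force: [0.0, 1.6, -0.2]
opening: 0.999
grasp_force: 0.0
```

```bash
python3 - <<'E'
from h import *
s=sense(); f=grab_frame("wrist"); save(f,"w13"); print(s["eef_pos"],proj(f,[646.5,-197,49]))
g=cv2.GaussianBlur(f["img"],(0,0),1).mean(2); u,v=proj(f,[646.5,-197,49]).astype(int)
print(u,v,g[v,u-40:u+41:2].astype(int)); print(g[v-40:v+41:2,u].astype(int))
E
```

```text
[ 646.83270584 -198.98888909  165.31736301] [316.91248652 192.80264121]
316 192 [ 13   9   7  17  72 136 145 130 109  88  46  41  41  43  41  41  39  40
  42  41  39  39  41  41  40  42  42  41  39  39  42  75 124 147 178 185
 184 170  82  17  17]
[183 183 184 184 184 179 147 106 126 129  76  42  39  39  40  40  39  39
  41  41  39  40  40  40  41  38  40  40  40  39  43  76  82  33  14  14
  16  15  19  15  15]
```

Request:
{"method": "step_arm", "body": {"motion": [{"claw": 85, "delta_pos": [6, 15, 0], "turn": 0}, {"claw": 85, "delta_pos": [13.5, 33, 0], "turn": 0}, {"claw": 85, "delta_pos": [13.5, 33, 0], "turn": 0}, {"claw": 85, "delta_pos": [13.5, 33, 0], "turn": 0}, {"claw": 85, "delta_pos": [13.5, 33, 0], "turn": 0}, {"claw": 85, "delta_pos": [13.5, 33, 0], "turn": 0}, {"claw": 85, "delta_pos": [13.5, 33, 0], "turn": 0}, {"claw": 85, "delta_pos": [13.5, 33, 0], "turn": 0}]}}

```text
clock: 26.0
eef_pos: [544.0, 48.8, 163.5]
tcp_rot: [-3.142, -0.003, -3.142]
contact_force: [0.7, 0.7, 0.2]
opening: 0.997
grasp_force: 0.0
```

Request:
{"method": "step_arm", "body": {"motion": [{"claw": 85, "delta_pos": [13.5, 33, 0], "turn": 0}, {"claw": 85, "delta_pos": [13.5, 33, 0], "turn": 0}, {"claw": 85, "delta_pos": [13.5, 33, 0], "turn": 0}, {"claw": 85, "delta_pos": [13.5, 33, 0], "turn": 0}, {"claw": 85, "delta_pos": [3, 5, 0], "turn": 0}, {"claw": 85, "delta_pos": [0, 0, 0], "turn": 0}, {"claw": 85, "delta_pos": [0, 0, 0], "turn": 0}, {"claw": 85, "delta_pos": [0, 0, 0], "turn": 0}]}}

```text
clock: 26.67
eef_pos: [489.3, 183.1, 164.3]
tcp_rot: [-3.141, -0.001, 3.142]
contact_force: [0.2, -1.1, -0.7]
opening: 0.996
grasp_force: 0.0
```

```bash
python3 - <<'E'
from h import *
s=sense(); f=grab_frame("wrist"); save(f,"w14"); print(s["eef_pos"],proj(f,[479.6,190,32]))
g=cv2.GaussianBlur(f["img"],(0,0),1).mean(2); blob(f,[479.6,190,32],60,g<42); u,v=proj(f,[479.6,190,32]).astype(int)
print(u,v,g[v,u-50:u+51:2].astype(int)); print(g[v-50:v+51:2,u].astype(int))
E
```

```text
[489.27375953 183.14872817 164.33910729] [322.43618727 178.20299442]
ell [321. 174.] axes mm [51.8 53. ] xy [475.8 188.7] hull [474.8 188.2]
322 178 [132 132 132 131 132 133 131 102  64  36  45  72  47  25  26  27  28  27
  24  23  24  26  25  26  25  26  24  26  27  24  25  24  23  23  22  23
  23  24  20  32  74  85  99 147 155 154 154 154 154 154 154]
[171 171 171 169 135 100  82  39  31  71  99  72  32  28  26  26  27  26
  26  27  26  27  27  27  26  26  24  21  22  20  21  21  21  23  25  23
  21  21  38  69 117 151 153 153 153 153 153 153 152 152 152]
```

Request:
{"method": "step_arm", "body": {"motion": [{"claw": 82, "delta_pos": [5, 3, 20], "turn": 0}, {"claw": 78, "delta_pos": [4.7, 2.9, 35], "turn": 0}, {"claw": 78, "delta_pos": [0, 0, 35], "turn": 0}, {"claw": 78, "delta_pos": [0, 0, 26], "turn": 0}, {"claw": 78, "delta_pos": [0, 0, 14], "turn": 0}, {"claw": 78, "delta_pos": [0, 0, 6], "turn": 0}, {"claw": 78, "delta_pos": [0, 0, 0], "turn": 0}, {"claw": 78, "delta_pos": [0, 0, 0], "turn": 0}], "force": 30}}

```text
clock: 27.38
eef_pos: [480.3, 189.3, 29.2]
tcp_rot: [3.142, 0.0, 3.141]
contact_force: [0.2, -0.1, 0.9]
opening: 0.913
grasp_force: 0.0
```

Request:
{"method": "step_arm", "body": {"motion": [{"claw": 78, "delta_pos": [0.5, -0.5, 0.6], "turn": 0}, {"claw": 78, "delta_pos": [0, 0, 0], "turn": 0}, {"claw": 78, "delta_pos": [0, 0, 0], "turn": 0}]}}

```text
clock: 27.63
eef_pos: [479.9, 189.5, 29.3]
tcp_rot: [3.141, 0.002, -3.141]
contact_force: [-0.5, 0.7, -0.3]
opening: 0.911
grasp_force: 0.0
```

Request:
{"method": "step_arm", "body": {"motion": [{"claw": 70, "delta_pos": [0, 0, 1.6], "turn": 0}, {"claw": 62, "delta_pos": [0, 0, 0], "turn": 0}, {"claw": 56, "delta_pos": [0, 0, 0], "turn": 0}, {"claw": 50, "delta_pos": [0, 0, 0], "turn": 0}, {"claw": 50, "delta_pos": [0, 0, 0], "turn": 0}, {"claw": 50, "delta_pos": [0, 0, 0], "turn": 0}, {"claw": 50, "delta_pos": [0, 0, 0], "turn": 0}]}}

```text
clock: 28.22
eef_pos: [479.3, 189.4, 27.2]
tcp_rot: [3.142, 0.0, -3.141]
contact_force: [-1.6, -1.2, 7.4]
opening: 0.632
grasp_force: 30.3
```

Request:
{"method": "step_arm", "body": {"motion": [{"claw": 50, "delta_pos": [0, 0, -3], "turn": 0}, {"claw": 50, "delta_pos": [0, 0, -7], "turn": 0}, {"claw": 50, "delta_pos": [0, 0, -20], "turn": 0}, {"claw": 50, "delta_pos": [0, 0, -35], "turn": 0}, {"claw": 50, "delta_pos": [0, 0, -35], "turn": 0}, {"claw": 50, "delta_pos": [0, 0, -25], "turn": 0}, {"claw": 50, "delta_pos": [0, 0, -10], "turn": 0}, {"claw": 50, "delta_pos": [0, 0, 0], "turn": 0}]}}

```text
clock: 28.88
eef_pos: [480.7, 189.9, 164.4]
tcp_rot: [3.14, 0.005, -3.141]
contact_force: [-0.1, 0.9, -1.5]
opening: 0.638
grasp_force: 32.1
```

Request:
{"method": "step_arm", "body": {"motion": [{"claw": 50, "delta_pos": [0, -10, 0], "turn": 0}, {"claw": 50, "delta_pos": [0, -20, 0], "turn": 0}, {"claw": 50, "delta_pos": [0, -35, 0], "turn": 0}, {"claw": 50, "delta_pos": [0, -35, 0], "turn": 0}, {"claw": 50, "delta_pos": [0, -35, 0], "turn": 0}, {"claw": 50, "delta_pos": [0, -35, 0], "turn": 0}, {"claw": 50, "delta_pos": [0, -35, 0], "turn": 0}, {"claw": 50, "delta_pos": [0, -35, 0], "turn": 0}]}}

```text
clock: 29.55
eef_pos: [477.2, -52.7, 159.5]
tcp_rot: [3.141, -0.004, -3.141]
contact_force: [0.8, 0.8, -0.4]
opening: 0.635
grasp_force: 32.1
```

Request:
{"method": "step_arm", "body": {"motion": [{"claw": 50, "delta_pos": [0, -35, 0], "turn": 0}, {"claw": 50, "delta_pos": [0, -35, 0], "turn": 0}, {"claw": 50, "delta_pos": [0, -35, 0], "turn": 0}, {"claw": 50, "delta_pos": [0, -35, 0], "turn": 0}, {"claw": 50, "delta_pos": [-5, -35, 0], "turn": 0}, {"claw": 50, "delta_pos": [-5, -35, 0], "turn": 0}, {"claw": 50, "delta_pos": [0, -25, 0], "turn": 0}, {"claw": 50, "delta_pos": [0, -15, 0], "turn": 0}]}}

```text
clock: 30.22
eef_pos: [487.7, -303.2, 159.2]
tcp_rot: [3.14, -0.003, 3.14]
contact_force: [0.1, -0.7, -2.0]
opening: 0.639
grasp_force: 32.2
```

Request:
{"method": "step_arm", "body": {"motion": [{"claw": 50, "delta_pos": [0, 0, 0], "turn": 0}, {"claw": 50, "delta_pos": [0, 0, 0], "turn": 0}, {"claw": 50, "delta_pos": [0, 0, 0], "turn": 0}, {"claw": 50, "delta_pos": [0, 0, 0], "turn": 0}]}}

```text
clock: 30.55
eef_pos: [488.9, -299.2, 161.2]
tcp_rot: [3.141, -0.001, -3.14]
contact_force: [0.0, -0.4, -0.9]
opening: 0.636
grasp_force: 32.2
```

```bash
python3 - <<'E'
from h import *
s=sense(); e=s["eef_pos"]; print(e,s["opening"],s["grasp_force"],s["contact_force"])
f=grab_frame("wrist"); save(f,"w15"); print(proj(f,[463,-304,40]),proj(f,e+[0,0,4]))
c=f["img"][80:340,150:470]; cv2.imwrite("pics/w15c.png",cv2.resize(c,None,fx=2.3,fy=2.3,interpolation=cv2.INTER_CUBIC)[...,::-1])
E
```

```text
[ 488.90640424 -299.15837668  161.17883424] 0.6361289671232403 32.156190276145935 [ 0.00400612 -0.3643125  -0.88599347]
[308.64575082 162.16386066] [313.0260677  260.85363258]
```

View pics/w15c.png

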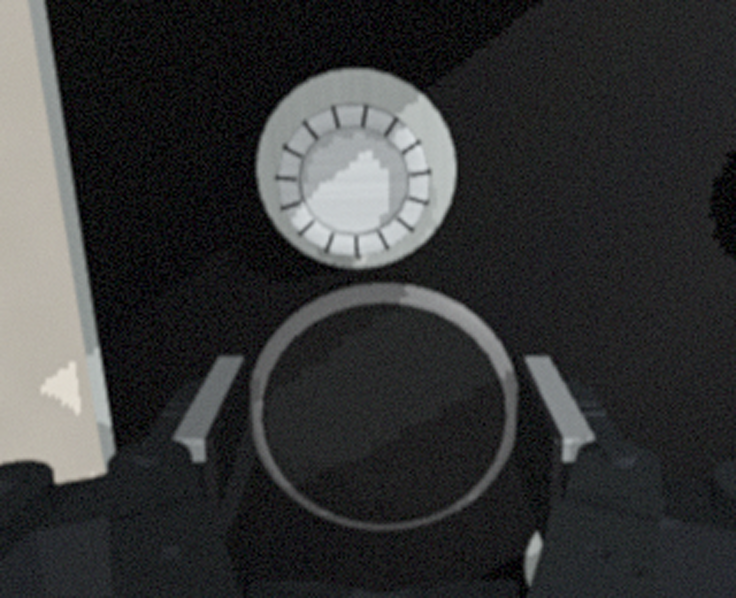

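The medium ring's outer edge spans crop x 275–431 and rows 104–257. The held cap's flat top spans x 263–508 and rows 304–523, and it is level. I'll compute the move.

```bash
python3 - <<'E'
from h import *
s=sense(); e=s["eef_pos"]; f=grab_frame("wrist"); print(e)
print(mid(f,303.3,124.9,191.4,40),mid(f,303.3,135.4,181.4,40)); r=mid(f,317.3,211.9,307.1,e[2]+4.5); print(r[0]-e,r[1])
E
```

```text
[ 489.158474   -299.24672207  161.42618174]
(array([ 460.8, -308.6,   40. ]), np.float64(56.1)) (array([ 460.6, -308.6,   40. ]), np.float64(38.8))
[0.141526   1.94672207 4.47381826] 49.2
```

Request:
{"method": "step_arm", "body": {"motion": [{"claw": 50, "delta_pos": [8, -3, 5], "turn": 0}, {"claw": 50, "delta_pos": [12, -5, 20], "turn": 0}, {"claw": 50, "delta_pos": [8.6, -3.3, 28], "turn": 0}, {"claw": 50, "delta_pos": [0, 0, 28], "turn": 0}, {"claw": 50, "delta_pos": [0, 0, 16], "turn": 0}, {"claw": 50, "delta_pos": [0, 0, 8], "turn": 0}, {"claw": 50, "delta_pos": [0, 0, 0], "turn": 0}, {"claw": 50, "delta_pos": [0, 0, 0], "turn": 0}]}}

```text
clock: 31.32
eef_pos: [460.8, -311.9, 56.9]
tcp_rot: [3.142, -0.0, -3.141]
contact_force: [-0.1, -0.1, -0.5]
opening: 0.637
grasp_force: 32.2
```

Request:
{"method": "step_arm", "body": {"motion": [{"claw": 50, "delta_pos": [0, 0, 2], "turn": 0}, {"claw": 50, "delta_pos": [0, 0, 2], "turn": 0}, {"claw": 50, "delta_pos": [0, 0, 0], "turn": 0}, {"claw": 50, "delta_pos": [0, 0, 0], "turn": 0}]}}

```text
clock: 31.65
eef_pos: [461.1, -312.1, 53.2]
tcp_rot: [-3.141, 0.001, -3.141]
contact_force: [0.4, -0.7, -0.0]
opening: 0.638
grasp_force: 32.2
```

Request:
{"method": "step_arm", "body": {"motion": [{"claw": 50, "delta_pos": [0.5, 1.5, 2], "turn": 0}, {"claw": 50, "delta_pos": [0, 0, 2], "turn": 0}, {"claw": 50, "delta_pos": [0, 0, 1.5], "turn": 0}, {"claw": 50, "delta_pos": [0, 0, 1], "turn": 0}, {"claw": 50, "delta_pos": [0, 0, 0], "turn": 0}, {"claw": 50, "delta_pos": [0, 0, 0], "turn": 0}]}}

```text
clock: 32.15
eef_pos: [460.2, -310.4, 46.0]
tcp_rot: [3.141, -0.0, -3.141]
contact_force: [-0.2, 0.2, -0.1]
opening: 0.635
grasp_force: 32.2
```

Request:
{"method": "step_arm", "body": {"motion": [{"claw": 50, "delta_pos": [0, 0, 0.8], "turn": 0}, {"claw": 50, "delta_pos": [0, 0, 0], "turn": 0}, {"claw": 50, "delta_pos": [0, 0, 0], "turn": 0}]}}

```text
clock: 32.4
eef_pos: [460.2, -310.5, 45.3]
tcp_rot: [3.142, -0.0, -3.141]
contact_force: [-0.3, -0.1, -2.1]
opening: 0.638
grasp_force: 32.2
```

Request:
{"method": "step_arm", "body": {"motion": [{"claw": 50, "delta_pos": [0, 0, 0.8], "turn": 0}, {"claw": 50, "delta_pos": [0, 0, 0], "turn": 0}, {"claw": 50, "delta_pos": [0, 0, 0], "turn": 0}]}}

```text
clock: 32.65
eef_pos: [460.2, -310.4, 44.5]
tcp_rot: [3.142, -0.0, -3.141]
contact_force: [0.1, -0.8, -0.7]
opening: 0.636
grasp_force: 32.2
```

Request:
{"method": "step_arm", "body": {"motion": [{"claw": 50, "delta_pos": [0, 0, 0.6], "turn": 0}, {"claw": 50, "delta_pos": [0, 0, 0], "turn": 0}, {"claw": 50, "delta_pos": [0, 0, 0], "turn": 0}]}}

```text
clock: 32.9
eef_pos: [460.3, -310.5, 44.2]
tcp_rot: [-3.142, 0.0, -3.141]
contact_force: [-1.0, 0.3, 4.1]
opening: 0.633
grasp_force: 33.1
```

The medium cap is home: contact came at 44.3 against the predicted 44.5. I'll release it and go for the large cap.

Request:
{"method": "step_arm", "body": {"motion": [{"claw": 56, "delta_pos": [0, 0, -0.6], "turn": 0}, {"claw": 62, "delta_pos": [0, 0, 0], "turn": 0}, {"claw": 70, "delta_pos": [0, 0, 0], "turn": 0}, {"claw": 80, "delta_pos": [0, 0, 0], "turn": 0}, {"claw": 85, "delta_pos": [0, 0, -10], "turn": 0}, {"claw": 85, "delta_pos": [0, 0, -30], "turn": 0}, {"claw": 85, "delta_pos": [0, 0, -40], "turn": 0}, {"claw": 85, "delta_pos": [0, 0, -40], "turn": 0}]}}

```text
clock: 33.57
eef_pos: [459.5, -309.9, 165.9]
tcp_rot: [3.14, -0.002, -3.141]
contact_force: [0.3, -0.3, -0.3]
opening: 0.993
grasp_force: 0.0
```

Request:
{"method": "step_arm", "body": {"motion": [{"claw": 85, "delta_pos": [-2, 20, 0], "turn": 0}, {"claw": 85, "delta_pos": [-2, 38, 0], "turn": 0}, {"claw": 85, "delta_pos": [-2, 38, 0], "turn": 0}, {"claw": 85, "delta_pos": [-2, 38, 0], "turn": 0}, {"claw": 85, "delta_pos": [-2, 38, 0], "turn": 0}, {"claw": 85, "delta_pos": [-2, 38, 0], "turn": 0}, {"claw": 85, "delta_pos": [-2, 38, 0], "turn": 0}, {"claw": 85, "delta_pos": [-2, 38, 0], "turn": 0}]}}

```text
clock: 34.23
eef_pos: [476.0, -22.7, 165.5]
tcp_rot: [-3.142, 0.001, 3.142]
contact_force: [0.8, -0.2, 0.6]
opening: 0.992
grasp_force: 0.0
```

Request:
{"method": "step_arm", "body": {"motion": [{"claw": 85, "delta_pos": [-2, 38, 0], "turn": 0}, {"claw": 85, "delta_pos": [-2, 38, 0], "turn": 0}, {"claw": 85, "delta_pos": [-2, 38, 0], "turn": 0}, {"claw": 85, "delta_pos": [-2, 38, 0], "turn": 0}, {"claw": 85, "delta_pos": [-2, 38, 0], "turn": 0}, {"claw": 85, "delta_pos": [-2, 18, 0], "turn": 0}, {"claw": 85, "delta_pos": [0, 0, 0], "turn": 0}, {"claw": 85, "delta_pos": [0, 0, 0], "turn": 0}]}}

```text
clock: 34.9
eef_pos: [488.0, 184.3, 165.0]
tcp_rot: [-3.141, 0.0, -3.139]
contact_force: [-0.7, -0.5, 1.0]
opening: 0.992
grasp_force: 0.0
```

Request:
{"method": "step_arm", "body": {"motion": [{"claw": 85, "delta_pos": [0, 0, 0], "turn": 0}, {"claw": 85, "delta_pos": [0, 0, 0], "turn": 0}, {"claw": 85, "delta_pos": [0, 0, 0], "turn": 0}]}}

```text
clock: 35.15
eef_pos: [488.1, 182.4, 164.7]
tcp_rot: [-3.141, -0.0, 3.14]
contact_force: [-0.6, -0.2, 0.5]
opening: 0.994
grasp_force: 0.0
```

```bash
python3 - <<'E'
from h import *
s=sense(); f=grab_frame("wrist"); save(f,"w16"); print(s["eef_pos"])
X=[479.6,190,16]; g=cv2.GaussianBlur(f["img"],(0,0),1).mean(2); blob(f,X,60,g<42); u,v=proj(f,X).astype(int)
print(u,v,g[v,u-50:u+51:2].astype(int)); print(g[v-50:v+51:2,u].astype(int))
E
```

```text
[488.1004798  182.41266541 164.73266625]
ell [322.3 174.3] axes mm [57.9 59.1] xy [478.4 189.5] hull [478.4 189.6]
322 175 [159 137 133 132 131 133 132 112  80  50  24  23  26  28  25  25  25  26
  27  26  28  27  25  27  26  26  25  26  24  26  27  28  26  27  25  27
  25  27  27  24  22  36  78 122 155 155 155 155 155 155 155]
[171 172 172 172 172 169 137 100  83  40  27  28  27  26  28  28  29  27
  26  26  26  28  26  26  27  26  27  24  23  25  26  22  24  23  22  24
  21  24  21  20  34  67 117 151 154 154 153 154 153 153 153]
```

Request:
{"method": "step_arm", "body": {"motion": [{"claw": 85, "delta_pos": [5, 3, 20], "turn": 0}, {"claw": 85, "delta_pos": [4, 2.6, 38], "turn": 0}, {"claw": 85, "delta_pos": [0, 0, 38], "turn": 0}, {"claw": 85, "delta_pos": [0, 0, 30], "turn": 0}, {"claw": 85, "delta_pos": [0, 0, 18], "turn": 0}, {"claw": 85, "delta_pos": [0, 0, 8], "turn": 0}, {"claw": 85, "delta_pos": [0, 0, 0], "turn": 0}, {"claw": 85, "delta_pos": [0, 0, 0], "turn": 0}], "force": 35}}

```text
clock: 35.87
eef_pos: [479.5, 188.9, 13.0]
tcp_rot: [-3.142, 0.0, 3.141]
contact_force: [-0.4, -0.5, 1.1]
opening: 0.993
grasp_force: 0.0
```

Request:
{"method": "step_arm", "body": {"motion": [{"claw": 85, "delta_pos": [0, 0, 1.7], "turn": 0}, {"claw": 85, "delta_pos": [0, 0, 0], "turn": 0}, {"claw": 85, "delta_pos": [0, 0, 0], "turn": 0}]}}

```text
clock: 36.12
eef_pos: [479.9, 189.4, 12.0]
tcp_rot: [3.141, 0.002, -3.141]
contact_force: [-0.6, -0.4, -0.5]
opening: 0.998
grasp_force: 0.0
```

Request:
{"method": "step_arm", "body": {"motion": [{"claw": 80, "delta_pos": [0.7, -1, 3], "turn": 0}, {"claw": 74, "delta_pos": [0, 0, 0], "turn": 0}, {"claw": 68, "delta_pos": [0, 0, 0], "turn": 0}, {"claw": 62, "delta_pos": [0, 0, 0], "turn": 0}, {"claw": 62, "delta_pos": [0, 0, 0], "turn": 0}, {"claw": 62, "delta_pos": [0, 0, 0], "turn": 0}, {"claw": 62, "delta_pos": [0, 0, 0], "turn": 0}]}}

```text
clock: 36.7
eef_pos: [478.4, 188.1, 8.4]
tcp_rot: [-3.141, -0.0, -3.141]
contact_force: [-2.2, -0.7, 9.5]
opening: 0.774
grasp_force: 36.8
```

Request:
{"method": "step_arm", "body": {"motion": [{"claw": 62, "delta_pos": [0, 0, -3], "turn": 0}, {"claw": 62, "delta_pos": [0, 0, -7], "turn": 0}, {"claw": 62, "delta_pos": [0, 0, -10], "turn": 0}, {"claw": 62, "delta_pos": [0, 0, 0], "turn": 0}, {"claw": 62, "delta_pos": [0, 0, 0], "turn": 0}]}}

```text
clock: 37.12
eef_pos: [479.1, 188.4, 28.8]
tcp_rot: [3.141, 0.002, -3.141]
contact_force: [-0.2, 0.3, -1.5]
opening: 0.775
grasp_force: 39.4
```

```bash
python3 - <<'E'
from h import *
s=sense(); e=s["eef_pos"]; f=grab_frame("wrist"); save(f,"w17"); print(e,s["opening"],s["grasp_force"])
X=e+[0,2,7]; g=cv2.GaussianBlur(f["img"],(0,0),1).mean(2); u,v=proj(f,X).astype(int)
print(u,v,g[v,u-80:u+81:4].astype(int)); print(g[v-80:v+81:2,u].astype(int))
E
```

```text
[479.10992576 188.41950294  28.78872367] 0.775361300303061 39.42596733570099
317 263 [20 22 41 56 26 26 25 26 26 25 26 26 28 25 23 25 27 27 28 25 25 28 25 26
 26 26 26 26 25 23 20 18 20 20 17 19 18 65 20 11 13]
[175 176 165  97  36  76 102 103  99  64  26  27  28  26  25  25  28  27
  26  25  26  27  27  24  26  26  28  27  26  24  25  27  27  26  26  28
  26  24  26  27  25  27  28  29  24  27  27  27  27  22  19  19  19  19
  19  19  21  19  16  16  17  18  16  16  16  16  17  14  13  17  48 118
 156 157 156 157 156 124  49  24  20]
```

```bash
python3 - <<'E'
from h import *
s=sense(); e=s["eef_pos"]; f=grab_frame("wrist"); r=mid(f,317,202,322.5,e[2]+7.6); print(e,r[0]-e,r[1])
E
```

```text
[478.75528801 188.30244821  28.34622807] [0.64471199 1.79755179 7.55377193] 61.3
```

Request:
{"method": "step_arm", "body": {"motion": [{"claw": 62, "delta_pos": [0, 0, -10], "turn": 0}, {"claw": 62, "delta_pos": [0, 0, -25], "turn": 0}, {"claw": 62, "delta_pos": [0, 0, -35], "turn": 0}, {"claw": 62, "delta_pos": [0, 0, -25], "turn": 0}, {"claw": 62, "delta_pos": [0, -10, -15], "turn": 0}, {"claw": 62, "delta_pos": [2, -20, 0], "turn": 0}, {"claw": 62, "delta_pos": [3, -30, 0], "turn": 0}, {"claw": 62, "delta_pos": [3, -30, 0], "turn": 0}]}}

```text
clock: 37.88
eef_pos: [470.4, 97.7, 138.8]
tcp_rot: [3.141, 0.001, -3.14]
contact_force: [1.1, 0.5, -1.7]
opening: 0.773
grasp_force: 39.8
```

Request:
{"method": "step_arm", "body": {"motion": [{"claw": 62, "delta_pos": [3, -30, 0], "turn": 0}, {"claw": 62, "delta_pos": [3, -30, 0], "turn": 0}, {"claw": 62, "delta_pos": [3, -30, 0], "turn": 0}, {"claw": 62, "delta_pos": [3, -30, 0], "turn": 0}, {"claw": 62, "delta_pos": [3, -30, 0], "turn": 0}, {"claw": 62, "delta_pos": [2, -25, 0], "turn": 0}, {"claw": 62, "delta_pos": [1, -16, 0], "turn": 0}, {"claw": 62, "delta_pos": [0, -8, 0], "turn": 0}]}}

```text
clock: 38.55
eef_pos: [452.1, -102.7, 138.3]
tcp_rot: [-3.141, -0.0, 3.14]
contact_force: [0.1, 0.4, -2.0]
opening: 0.776
grasp_force: 39.8
```

Request:
{"method": "step_arm", "body": {"motion": [{"claw": 62, "delta_pos": [0, 0, 0], "turn": 0}, {"claw": 62, "delta_pos": [0, 0, 0], "turn": 0}, {"claw": 62, "delta_pos": [0, 0, 0], "turn": 0}, {"claw": 62, "delta_pos": [0, 0, 0], "turn": 0}, {"claw": 62, "delta_pos": [0, 0, 0], "turn": 0}, {"claw": 62, "delta_pos": [0, 0, 0], "turn": 0}]}}

```text
clock: 39.05
eef_pos: [452.6, -100.2, 137.9]
tcp_rot: [3.142, -0.0, -3.14]
contact_force: [0.5, 0.8, -0.3]
opening: 0.774
grasp_force: 39.8
```

Request:
{"method": "step_arm", "body": {"motion": [{"claw": 62, "delta_pos": [1, 0, 12], "turn": 0}, {"claw": 62, "delta_pos": [0, 0, 24], "turn": 0}, {"claw": 62, "delta_pos": [0, 0, 26], "turn": 0}, {"claw": 62, "delta_pos": [0, 0, 15], "turn": 0}, {"claw": 62, "delta_pos": [0, 0, 7], "turn": 0}, {"claw": 62, "delta_pos": [0, 0, 0], "turn": 0}, {"claw": 62, "delta_pos": [0, 0, 0], "turn": 0}, {"claw": 62, "delta_pos": [0, 0, 0], "turn": 0}]}}

```text
clock: 39.72
eef_pos: [452.3, -100.9, 54.8]
tcp_rot: [-3.141, 0.001, -3.141]
contact_force: [0.1, 1.1, -0.8]
opening: 0.774
grasp_force: 39.8
```

Request:
{"method": "step_arm", "body": {"motion": [{"claw": 62, "delta_pos": [0, 0.5, 2], "turn": 0}, {"claw": 62, "delta_pos": [0, 0, 2], "turn": 0}, {"claw": 62, "delta_pos": [0, 0, 0], "turn": 0}, {"claw": 62, "delta_pos": [0, 0, 0], "turn": 0}]}}

```text
clock: 40.05
eef_pos: [451.6, -100.4, 50.1]
tcp_rot: [-3.142, 0.0, -3.141]
contact_force: [-0.4, -1.3, -2.3]
opening: 0.776
grasp_force: 39.8
```

Request:
{"method": "step_arm", "body": {"motion": [{"claw": 62, "delta_pos": [0, 0, 2], "turn": 0}, {"claw": 62, "delta_pos": [0, 0, 2], "turn": 0}, {"claw": 62, "delta_pos": [0, 0, 2], "turn": 0}, {"claw": 62, "delta_pos": [0, 0, 1], "turn": 0}, {"claw": 62, "delta_pos": [0, 0, 0], "turn": 0}, {"claw": 62, "delta_pos": [0, 0, 0], "turn": 0}]}}

```text
clock: 40.55
eef_pos: [451.4, -100.4, 42.7]
tcp_rot: [3.142, -0.0, -3.141]
contact_force: [0.4, 0.4, -1.1]
opening: 0.78
grasp_force: 39.8
```

Request:
{"method": "step_arm", "body": {"motion": [{"claw": 62, "delta_pos": [0, 0, 0.8], "turn": 0}, {"claw": 62, "delta_pos": [0, 0, 0], "turn": 0}, {"claw": 62, "delta_pos": [0, 0, 0], "turn": 0}]}}

```text
clock: 40.8
eef_pos: [451.5, -100.4, 42.1]
tcp_rot: [-3.142, 0.0, -3.141]
contact_force: [0.4, 1.0, -1.5]
opening: 0.772
grasp_force: 39.8
```

Request:
{"method": "step_arm", "body": {"motion": [{"claw": 62, "delta_pos": [0, 0, 0.8], "turn": 0}, {"claw": 62, "delta_pos": [0, 0, 0], "turn": 0}, {"claw": 62, "delta_pos": [0, 0, 0], "turn": 0}]}}

```text
clock: 41.05
eef_pos: [451.6, -100.4, 41.5]
tcp_rot: [-3.142, 0.0, -3.141]
contact_force: [-0.4, 0.4, 3.2]
opening: 0.779
grasp_force: 40.2
```

Request:
{"method": "step_arm", "body": {"motion": [{"claw": 62, "delta_pos": [0, 0, 0.5], "turn": 0}, {"claw": 62, "delta_pos": [0, 0, 0], "turn": 0}, {"claw": 62, "delta_pos": [0, 0, 0], "turn": 0}]}}

```text
clock: 41.3
eef_pos: [451.7, -100.4, 41.4]
tcp_rot: [-3.142, 0.0, -3.141]
contact_force: [-2.4, 0.2, 11.9]
opening: 0.771
grasp_force: 41.0
```

Contact came at 41.5 against the predicted 41.4, so the large cap is home. I'll release, retreat clear of the burners, and look once more. My viewing budget is used up, so this last check is numeric.

Request:
{"method": "step_arm", "body": {"motion": [{"claw": 66, "delta_pos": [0, 0, -0.7], "turn": 0}, {"claw": 72, "delta_pos": [0, 0, 0], "turn": 0}, {"claw": 80, "delta_pos": [0, 0, 0], "turn": 0}, {"claw": 85, "delta_pos": [0, 0, 0], "turn": 0}, {"claw": 85, "delta_pos": [0, 0, -12], "turn": 0}, {"claw": 85, "delta_pos": [0, 0, -30], "turn": 0}, {"claw": 85, "delta_pos": [0, 0, -40], "turn": 0}, {"claw": 85, "delta_pos": [0, 0, -40], "turn": 0}]}}

```text
clock: 41.97
eef_pos: [450.5, -100.1, 164.1]
tcp_rot: [3.141, -0.003, -3.141]
contact_force: [1.5, -0.1, -0.4]
opening: 0.995
grasp_force: 0.0
```

Request:
{"method": "step_arm", "body": {"motion": [{"claw": 85, "delta_pos": [-15, -20, -20], "turn": 0}, {"claw": 85, "delta_pos": [-20, -20, -35], "turn": 0}, {"claw": 85, "delta_pos": [-20, -20, -35], "turn": 0}, {"claw": 85, "delta_pos": [-20, -20, -35], "turn": 0}, {"claw": 85, "delta_pos": [-15, -20, -15], "turn": 0}, {"claw": 85, "delta_pos": [0, 0, 0], "turn": 0}, {"claw": 85, "delta_pos": [0, 0, 0], "turn": 0}, {"claw": 85, "delta_pos": [0, 0, 0], "turn": 0}]}}

```text
clock: 42.63
eef_pos: [536.0, -195.4, 294.4]
tcp_rot: [3.141, -0.002, 3.141]
contact_force: [0.1, 0.0, 0.0]
opening: 0.994
grasp_force: 0.0
```

Request:
{"method": "step_arm", "body": {"motion": [{"claw": 85, "delta_pos": [0, 0, 0], "turn": 0}, {"claw": 85, "delta_pos": [0, 0, 0], "turn": 0}, {"claw": 85, "delta_pos": [0, 0, 0], "turn": 0}]}}

```text
clock: 42.88
eef_pos: [536.4, -195.2, 295.0]
tcp_rot: [3.141, -0.001, -3.141]
contact_force: [-1.2, -0.0, 0.8]
opening: 0.995
grasp_force: 0.0
```

```bash
python3 - <<'E'
from h import *
s=sense(); print(s["clock"],s["eef_pos"],s["contact_force"]); f=grab_frame("wrist"); save(f,"w18")
g=cv2.GaussianBlur(f["img"],(0,0),.7).mean(2)
for n,X,R in [("S",[646.5,-197,49],22),("L",[452.2,-98.8,49],34),("M",[460.7,-308.6,49],28)]:
    p=proj(f,X); r=R*K(f)/(f["R"]@np.array(X)+f["t"])[2]; print(n,p.round(1),r.round(1))
    u,v=p.round().astype(int)
    if 0<u<640 and 0<v<400:
        h=int(r*1.5); print(g[v,max(u-h,0):u+h+1].astype(int),g[max(v-h,0):v+h+1,u].astype(int))
t0=cv2.imread("pics/top0.png").mean(2); t=grab_frame("top")["img"].mean(2)
for n,(u,v) in dict(ram=(199,253),mill=(286,137)).items(): print(n,np.abs(t-t0)[v-18:v+18,u-18:u+18].mean())
E
```

```text
42.8833 [ 536.40055667 -195.21542413  294.95437094] [-1.22257305 -0.03586973  0.77654978]
S [313.8 246.8] 16.3
[  9  10   9  17  46  85 113 119 113 100  66  39  35  38  41  41  39  39
  38  36  37  40  38  40  39  38  39  39  39  36  38  39  36  34  37  38
  47  78 116 140 157 169 174 165 128  71  34  23  22] [177 163 153 151 154 156 133  97  93 119 127 105  67  42  37  37  39  38
  38  38  39  37  39  42  39  39  38  39  40  39  39  38  37  37  36  42
  58  75  69  39  17  11  14  12   8  13  16  16  16]
L [396.6  95.8] 28.8
[ 92 137 149 150 150 151 152 153 152 150 142 124  95  75  90 112 108  77
  50  45  44  43  46  46  44  43  43  45  46  45  43  43  43  43  46  46
  46  48  48  45  43  40  43  46  44  45  45  45  43  44  44  45  44  42
  42  44  45  45  44  44  44  44  44  44  44  44  44  49  73 105 112  78
  40  30  30  31  29  28  31  31  29  30  32  31  31  33  32] [ 30  31  32  31  36  70 128 170 186 190 189 183 167 146 130 104  68  47
  45  47  49  45  43  46  47  46  46  45  46  45  47  47  45  45  46  43
  44  45  44  44  47  48  44  46  47  44  45  45  45  46  44  46  45  43
  43  43  44  44  43  41  40  40  40  40  41  43  42  42  50  71  94 108
 123 146 164 170 170 164 144 100  50  26  26  27  25  27  26]
M [219.6 103.2] 23.6
[ 13  11  12  14  11  11  10   7  10  11  18  44  75  79  54  34  33  34
  35  38  43  44  44  43  43  42  41  45  45  43  42  43  44  43  43  43
  44  43  42  43  43  44  45  44  45  44  43  45  46  46  44  44  43  45
  53  88 125 135 120 106 130 154 162 168 171 175 183 187 187 188 188] [ 12  13  33  77 122 147 153 152 151 146 130 110  95  74  49  35  33  35
  36  35  35  37  38  42  45  43  44  45  45  45  44  44  45  44  43  43
  42  42  41  41  42  43  42  39  40  42  42  42  41  42  43  42  41  40
  42  53  74  95 106 114 122 125 125 123 109  77  40  17  14  16  15]
ram 28.822788065843625
mill 1.138117283950617
```

```bash
python3 - <<'E'
from h import *
t=grab_frame("top"); save(t,"t1")
for im in (cv2.imread("pics/top0.png"),cv2.imread("pics/t1.png")):
    h=cv2.cvtColor(im,cv2.COLOR_BGR2HSV); m=((h[...,0]>28)&(h[...,0]<55)&(h[...,1]>70)).astype(np.uint8); m[:, :170]=0;m[:,230:]=0;m[:230]=0;m[280:]=0
    ys,xs=np.nonzero(m); print(len(xs),xs.mean() if len(xs) else None,ys.mean() if len(xs) else None, im[235:272:6,199].tolist())
E
```

```text
309 197.75404530744336 253.9546925566343 [[211, 225, 230], [202, 212, 211], [77, 132, 112], [101, 155, 139], [80, 133, 116], [119, 163, 155], [206, 222, 228]]
250 197.424 253.992 [[211, 226, 230], [223, 232, 230], [90, 156, 134], [151, 228, 207], [117, 200, 172], [125, 167, 161], [231, 239, 243]]
```

The ramekin and mill haven't moved; only the lighting changed. All the caps are centred within about 1 mm, so I'll hand in.

```bash
python3 -c "
from rig import *
print(sign_off())"
```

```text
the job is handed in; nothing more can be done
None
```

All three burners are back together and the job is handed in at about 43 s of the 144 s limit: every part was set down at its expected seated height, the caps measure within about 1 mm of centre, and the ramekin and mill have not moved; the judge's result was not shown.

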